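Rack a varnished panel and snap the keeper bar on

TASK

Stand the red varnished panel from the easel on its bottom edge in the empty slot of the drying rack, the one with the green felt strip on its floor, lowering it all the way down rather than dropping it, and let go of it. Then take the keeper bar from its cradle by its orange tab and press its spear down into the roller catch at the end of the rack until it snaps and the bar sits flush on its seats, and keep pressing firmly, about as hard as the snap took: hold it so for a second or more, and finish while still holding it pressed down. Leave the other two panels, the tin and the cork block alone.

Things in the scene. Friction and masses are not known exactly. Their poses are not given: they have to be found in the camera images.
- red_panel: the panel to rack: red-brown varnished door sample, 12 (x, thickness) x 100 (y) x 92 mm (z, height), 90 g. Origin: centre of its bottom edge face, z up to its top edge. It starts leaning on the easel 25 degrees off upright, top towards its -x (the robot). Its upper 44 mm is free on both faces: pinch it across the 12 mm with the tool tilted along the panel. Either face may face either way in the rack.
- easel: fixed brown wooden easel, base 110 x 100 mm; origin on the table below the middle of the panel's bottom edge, which rests on its ledge 22 mm up. Its back board, on the robot's side of the panel, reaches 48 mm up the panel; a 6 mm lip holds the bottom edge on the other side.
- green_pad: green felt strip 15 (x) x 90 (y, along the slot) x 2 mm (z), fixed on the floor of the empty slot. Origin: centre of its underside, on the slot's floor 12 mm above the table. A panel standing there has its origin right above, on the strip's top (2 mm above this origin), its thickness along x.
- rack: fixed blue-grey painted wooden rack; base 190 (x) x 185 mm (y, -127 to +57), 12 mm thick. Origin on the table below the middle slot's centre. Three slots along y at x = -56, 0, +56 mm, each 18 mm wide, 90 mm long (y -45 to 45), open on top and at the ends, between fins 36 mm deep with tops 48 mm above the table. Two hold other panels. The roller catch is at y = -95 mm.
- catch (a point): the catch on the rack: midway between its two steel seats, level with their tops, 50 mm above the table; axes as the rack's. Seats 14 (x) x 34 mm (y), centred 39 mm either side in x. Between them two white sprung rollers (12 mm diameter, axes along y, 11.5 mm below this point, 10 mm apart face to face) part along x. Thin cheeks 26 mm apart in y bound the opening. The spear enters from above.
- keeper: keeper bar: wood 140 (x) x 24 (y) x 14 mm (z), 110 g. Origin: centre of the bar's underside, z up, same either way round. On its top an orange tab 36 (x) x 20 (y) x 24 mm (z); below, a steel spear. Grip the tab across its 36 mm (x), fingertips just over or on the bar's top shoulders (14 mm above the origin), which then carry the push. Home: origin at the catch point, x parallel to the rack's x.
- spear_tip (a point): tip of the keeper's steel spear, 30 mm below the keeper's origin; a diamond 20 mm wide in x, 18 mm in y. Coming down, it meets the rollers when the bar is 16 mm above home; the force rises to about 12 N some 11 mm above home, drops suddenly by 8 mm as the rollers snap over and draw it down, then the bar lands on its seats and the push builds up again. It takes about as much to pull out.
- cradle: fixed dark wooden cradle, 150 x 60 mm, on which the keeper bar starts lying with its origin 42 mm above the table, x parallel to the cradle's x. Two supports 43 to 57 mm either side of the middle, with side lips 6 mm high; the tab is clear and the bar lifts straight up. Origin: centre of its underside.
- dark_panel: bystander: dark brown panel of the same size standing in one slot of the rack; origin at the centre of its bottom edge face. Leave alone.
- pale_panel: bystander: pale panel of the same size standing in another slot of the rack; origin at the centre of its bottom edge face. Leave alone.
- tin: bystander: closed tin of stain with a paper label, 76 mm diameter, 75 mm high; origin at the centre of its underside.
- sanding_block: bystander: cork sanding block 100 x 60 x 35 mm; origin at the centre of its underside.
Not all that is in view belongs to the job. What is shaped like the red_panel but pink or yellow is not meant.

How it is judged:
On the way, in this order (a step that is already met when the one before it is completed fails the run):
1. the red panel stands on edge, let go, in the slot with the green strip (x of red_panel in the frame of green_pad between -0.008 and 0.008 m and y of red_panel in the frame of green_pad between -0.022 and 0.022 m and z of red_panel in the frame of green_pad between -0.002 and 0.008 m and angle between red_panel's own z axis and vertical below 0.26 rad and angle between the x axis of red_panel and the x axis of rack, either way round below 0.27 rad and contact force between the fingers and red_panel below 0.1 N and linear speed of red_panel below 0.05 m/s), for 0.2 s.
2. the keeper is snapped home in the catch and kept pressed down on its seats by the gripper (z of keeper in the frame of catch between -0.003 and 0.003 m and x of keeper in the frame of catch between -0.005 and 0.005 m and y of keeper in the frame of catch between -0.007 and 0.007 m and angle between keeper's own z axis and vertical below 0.09 rad and angle between the x axis of keeper and the x axis of rack, either way round below 0.15 rad and contact force between keeper and rack above 5 N and contact force between the fingers and keeper above 3 N), for 1 s.
At the end, for the whole second after the job is handed in: Keeper home (3 mm in height, 5 mm in x, 7 mm in y, 5 deg level, 8.5 deg yaw) and pressed on the rack with over 5 N by the fingers; red panel on the green strip (8 mm across, 22 mm along, 15 deg), untouched and still; other panels, tin and block upright within 30 mm of their starts (all of step 1 and all of step 2 and distance of each of dark_panel, pale_panel, tin, sanding_block from where it was at the start of the episode below 0.03 m and angle between each of dark_panel, pale_panel, tin, sanding_block's own z axis and vertical below 0.3 rad); the arm keeps its last pose, push and grip.
It fails at once if a bystander (other panel, tin, cork block) pushed more than 30 mm or tipped over (not (distance of dark_panel from where it was at the start of the episode below 0.03 m) or not (distance of pale_panel from where it was at the start of the episode below 0.03 m) or not (distance of tin from where it was at the start of the episode below 0.03 m) or not (distance of sanding_block from where it was at the start of the episode below 0.03 m) or not (angle between dark_panel's own z axis and vertical below 0.3 rad) or not (angle between pale_panel's own z axis and vertical below 0.3 rad) or not (angle between tin's own z axis and vertical below 0.3 rad) or not (angle between sanding_block's own z axis and vertical below 0.3 rad)).
It fails at once if the red panel dropped (falling free faster than 0.7 m/s) (contact force between the fingers and red_panel below 0.1 N and linear speed of red_panel above 0.7 m/s).
It also fails if it takes over 64 s, if anything falls off the work surface, if the arm or the gripper's body presses on something with over 40 N, if the wrist force passes 120 N, or if a joint passes its speed limit or range.

ROBOT

A 7-joint arm with a two-finger parallel gripper is mounted at the origin on the work surface. World frame = base frame: x ahead of the robot, y to its left, z up, the work surface at z = 0. Lengths are in m, angles in rad, forces in N, time in s.
With the tool pointing down it reaches from about 0.425 to 0.875 m from the base axis. Payload 4.7 kg.
Tool frame: the origin (TCP) lies midway between the tips of the shut fingers; the grasp point (between the pads) lies 19 mm behind it (arm.pinch_z is the z of the grasp point in the tool frame, in m); z points along the fingers, x is the direction in which the jaws open and shut, and the axes are right-handed (so a half turn about z gives the same grasp; the last joint's range is limited). The gripper opens to 87 mm and grips with 3 to 60 N. Pads are 19 mm wide; open, the fingers measure 117 mm over their backs; the gripper's body (75 mm by 190 mm) begins 51 mm behind the grasp point.
Start: joints at [1.133, 0.321, -0.07, 1.45, 0.023, 1.371, -0.057], TCP at [0.284, -0.585, 0.223] pointing down, gripper open.
Joint ranges: [-2.86, 2.86], [-0.3, 2.09], [-1.38, 1.24], [0.06, 2.45], [-1.56, 4.7], [0.09, 2.05], [-2.69, 2.69]. Speed limits (rad/s): [2.57, 2.57, 3.14, 3.14, 3.14, 3.14, 3.14].

INTERFACE

Orientations are given as a unit quaternion [w, x, y, z].
In Python, from bench import arm gives the robot as it stands.
- The arm moves only by the tool servo_tool, never from a script. Its argument "increments" is a list of rows, each an object of numbers: "dx", "dy", "dz": the shift along the tool's x, y, z in mm; "rx", "ry", "rz": the turn, a rotation vector about the tool's x, y, z in degrees. A call has 1 to 8 rows; each row is the pose to reach, as a shift and turn from the pose measured when the call began, along the tool's axes at that moment; what a row does not reach only later rows make up. A row lasts 1/12 s, in which the tool goes at most 41.7 mm and 7.16 degrees, less where a joint would pass 70% of its speed; a pose out of reach is approached as far as the arm can. A call with a gripper value outside its range is refused whole. "hand" is the closure, from 0 (fully open) to 1 (shut), set as the call begins (left out, the last holds). The fingers move at their own pace and stop on an object; the grip force is fixed at half the most. Time passes only in rows, so rows that repeat a pose let the fingers close. It gives the time, the measured TCP pose, the force and the opening at its end, in the units of the state.
- arm.sense(): the state, without advancing time (a new reading comes with each control period).
- arm.read_camera(name): name is "side" or "top" or "wrist"; returns the picture (384x512x3 uint8, red, green, blue); there is no depth.
- arm.camera_model(name): a dict with "fx", "fy", "cx", "cy" (pixels), "camera_from_world" (4x4, takes a point from world to camera coordinates). Camera axes: x right, y up, looking along -z (the intrinsics and any distortion apply to the point x, -y, -z); pixel columns grow to the right and rows downward; lengths in m; the calibration is good to about 2 mm. A picture is of the moment at which its call begins: read the wrist's pose just before it. camera_model takes no time and is no camera call; for the wrist camera it gives the pose at the moment of the call.
- arm.job_done(): hands the job in, once; it reports no verdict.
Trained networks look in the newest picture that a camera, given by its name, has taken for a name from the list of things; names that differ only in an ending like _2 or _b are one class to them, and where a whole thing is asked for, a point or a joint stands for the part that bears it (a point fixed in the world has none). Each returns a list of dicts, best first, with "p" (0 to 1); they miss things now and then, are a little off and sometimes report something else, mostly with a low value. They report only what shows in the picture. A call takes as long as a camera call. They do not tell look-alikes from the thing itself.
- arm.boxes_of(camera, target): "extent" ([left, top, width, height] in pixels, round what is visible of it).
- arm.masks_of(camera, target): "pixels" (384x512 bool, what is visible of it) and "extent" ([left, top, width, height] in pixels, round what is visible of it).
The state is a dict: "time": time; "joint_positions": joint angles; "joint_velocities": joint speeds; "joint_efforts": joint torques, N m; "tool_pos": TCP position; "tool_rot": TCP orientation; "wrist_force": force on the tool from outside, world axes, zero at the start; "torque": the same for the moment, N m; "gripper_width": finger opening in m.
Only numpy, scipy, OpenCV 4.12 (cv2) and the standard library are available. Lean on these libraries where they do the work, as an engineer would, in place of code of your own. Each camera call takes 0.05 s, during which the arm holds its last target.

## Working session

There is one attempt and no reset: what is moved stays moved. The work goes in short steps, Python scripts to look and compute and a tool call to move; the robot and the scene stay as the last step left them, time stands still between calls to the robot, and variables do not carry over. Pictures are saved under pics/ and viewed, and the job is handed in when it is done.

Besides the shell and the picture viewer there is one more tool, called after "Call:" as name(argument=value, ...) on one line, values as JSON. servo_tool: Moves the arm, as the interface text tells. Its arguments: {"type":"object","properties":{"increments":{"type":"array"},"hand":{"type":"number"}},"required":["increments"]}

```bash
ls -la; mkdir -p pics; python3 - <<'E'
from bench import arm
import cv2
s=arm.sense()
for k,v in s.items(): print(k,v)
print(arm.pinch_z)
for c in ("side","top","wrist"):
    im=arm.read_camera(c); cv2.imwrite(f"pics/{c}0.png",im[:,:,::-1]); m=arm.camera_model(c); print(c,m)
E
```

```text
total 12
drwxr-xr-x  3 agent agent 4096 Dec  7 15:49 .
drwxr-xr-x 23 root  root  4096 Dec  7 15:49 ..
drwxr-xr-x  2 agent agent 4096 Dec  7 15:49 pics
time 0.0
joint_positions [ 1.13309909  0.3218448  -0.07007535  1.45169442  0.02260882  1.3707877
 -0.05690177]
joint_velocities [-0.00054115 -0.00115464 -0.00040814 -0.00103386 -0.0003589   0.00221606
  0.00133613]
joint_efforts [-2.51755080e-05 -4.91289496e+01 -4.03907290e-01 -3.12527633e+01
 -6.38609659e-02  4.36439062e-02  1.91382642e-04]
tool_pos [ 0.28348086 -0.58430281  0.22143754]
tool_rot [-4.69223614e-04  8.47526299e-01 -5.30752507e-01 -8.53170650e-04]
wrist_force [0.06224951 0.33980486 0.65733072]
torque [0.0381931  0.04313508 0.01366188]
gripper_width 0.0871703116838978
-0.0187
side {'fx': 401.1940213102255, 'fy': 401.1940213102255, 'cx': 261.3051587091707, 'cy': 192.62710232007515, 'camera_from_world': array([[-0.93903774, -0.34338419, -0.01718762,  0.51896126],
       [ 0.2440983 , -0.70106194,  0.67002102, -0.12745962],
       [-0.24212422,  0.62497956,  0.74214312, -0.94438015],
       [ 0.        ,  0.        ,  0.        ,  1.        ]])}
top {'fx': 400.2989148018616, 'fy': 400.2989148018616, 'cx': 255.23704649970568, 'cy': 192.2270115858228, 'camera_from_world': array([[ 0.0262485 , -0.99965078, -0.00305492,  0.0702012 ],
       [ 0.99904677,  0.02612577,  0.03497131, -0.53726636],
       [-0.03487929, -0.00396995,  0.99938365, -0.95635584],
       [ 0.        ,  0.        ,  0.        ,  1.        ]])}
wrist {'fx': 295.1284134167373, 'fy': 295.1284134167373, 'cx': 257.2876935515757, 'cy': 190.1502190564869, 'camera_from_world': array([[ 0.43673883, -0.89958531, -0.00233696, -0.64915732],
       [ 0.8655681 ,  0.42092866, -0.27131335,  0.03352754],
       [ 0.2450532 ,  0.11647028,  0.96248824, -0.39039229],
       [ 0.        ,  0.        ,  0.        ,  1.        ]])}
```

View pics/side0.png

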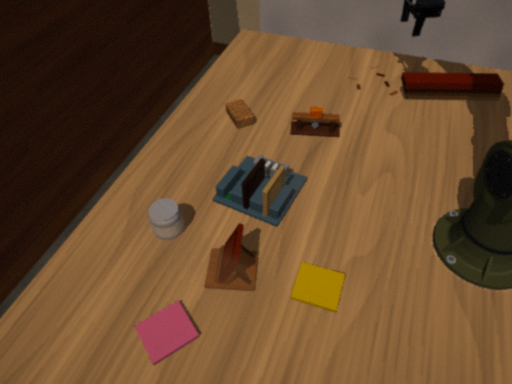

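View pics/top0.png

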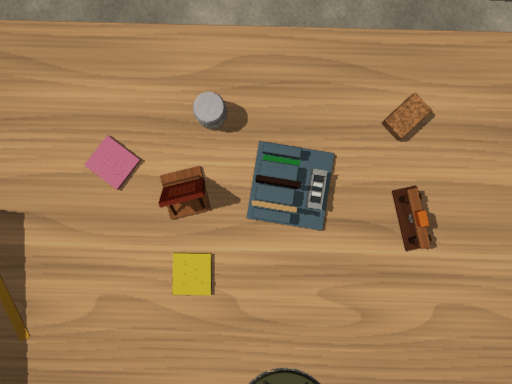

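View pics/wrist0.png

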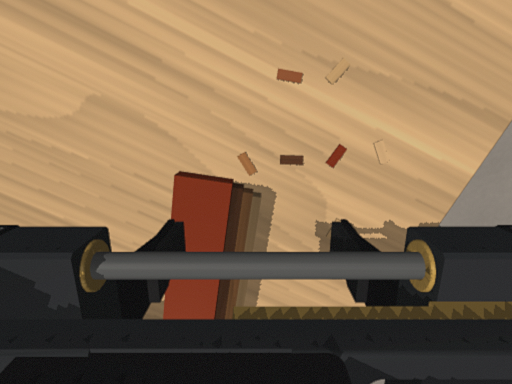

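```bash
python3 - <<'E'
import cv2
t=cv2.imread("pics/top0.png"); s=cv2.imread("pics/side0.png")
def crop(im,x,y,w,h,k,n): cv2.imwrite(n,cv2.resize(im[y:y+h,x:x+w],None,fx=k,fy=k,interpolation=cv2.INTER_CUBIC))
crop(t,240,130,100,110,6,"pics/c_rack.png")
crop(t,150,160,70,65,8,"pics/c_easel.png")
crop(t,380,175,65,85,7,"pics/c_crad.png")
crop(s,190,140,130,160,4,"pics/c_side.png")
crop(s,280,95,75,50,8,"pics/c_scrad.png")
E
```

```text
(no output)
```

View pics/c_rack.png

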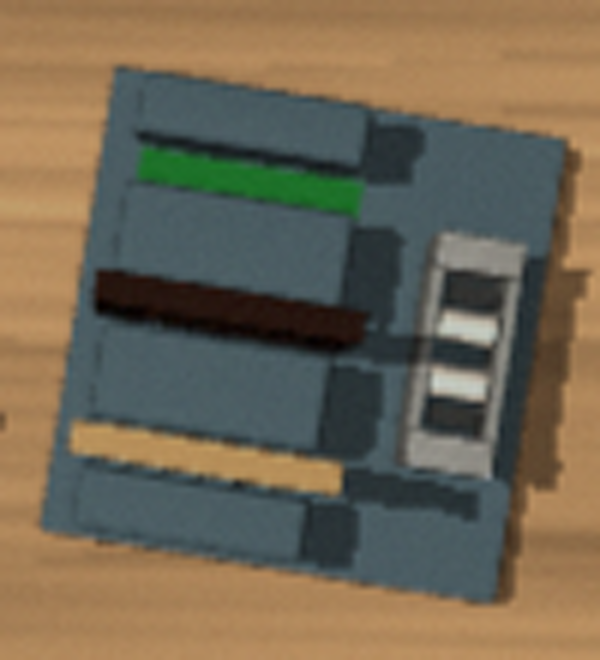

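View pics/c_easel.png

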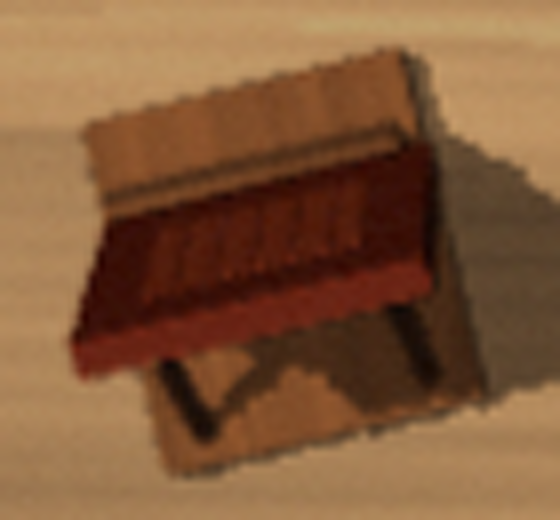

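View pics/c_crad.png

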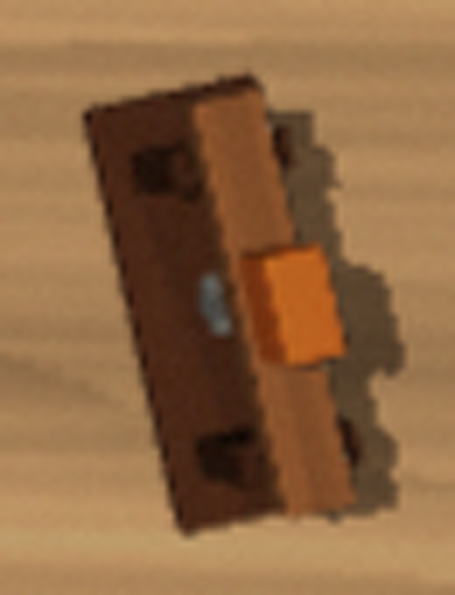

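View pics/c_side.png

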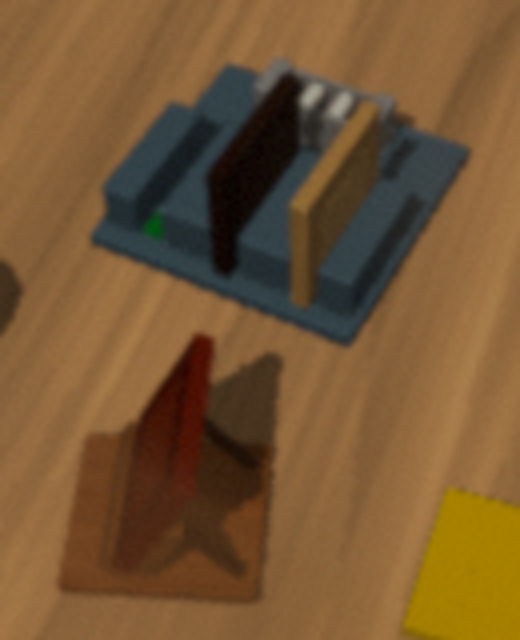

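View pics/c_scrad.png

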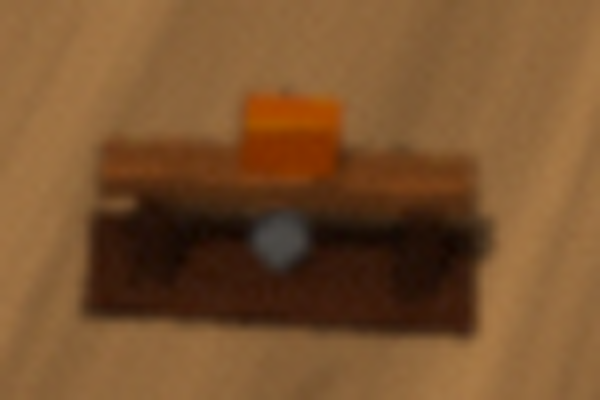

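```bash
cat > h.py <<'E'
import numpy as np, cv2
from scipy.optimize import least_squares
from scipy.spatial.transform import Rotation as R
from bench import arm
def proj(m,P):
    P=np.atleast_2d(P); T=m["camera_from_world"]; c=P@T[:3,:3].T+T[:3,3]
    z=-c[:,2]; return np.c_[m["fx"]*c[:,0]/z+m["cx"], -m["fy"]*c[:,1]/z+m["cy"]]
def crop2px(pts,x,y,k): return (np.array(pts,float)+.5)/k-.5+[x,y]
def toolR(s=None):
    s=s or arm.sense(); q=s["tool_rot"]; return R.from_quat([q[1],q[2],q[3],q[0]])
def yawfit(obs,x0):
    # obs: list (model, local pts, px) ; params x,y,yaw (z=0)
    def f(p):
        Rz=R.from_euler('z',p[2]).as_matrix(); r=[]
        for m,L,px in obs: r.append((proj(m,np.array(L)@Rz.T+[p[0],p[1],0])-px).ravel())
        return np.concatenate(r)
    return least_squares(f,x0,loss='soft_l1'),f
def box(cx,cy,cz,a,b,c): # centre, sizes -> 8 pts
    return np.array([[cx+i*a/2,cy+j*b/2,cz+k*c/2] for i in(-1,1) for j in(-1,1) for k in(-1,1)])
ED=[(0,1),(0,2),(0,4),(1,3),(1,5),(2,3),(2,6),(3,7),(4,5),(4,6),(5,7),(6,7)]
def draw(im,m,P,k,off,col):
    p=((proj(m,P)-off+.5)*k-.5)
    for a,b in ED: cv2.line(im,tuple(int(v) for v in np.round(p[a])),tuple(int(v) for v in np.round(p[b])),col,1,cv2.LINE_AA)
E
python3 - <<'E'
from h import *
t=arm.camera_model("top"); s=arm.camera_model("side")
# rack
L=np.array([[95,57.5,12],[95,-127,12],[-95,-127,12],[-95,57.5,12]])/1e3
obs=[(t,L,crop2px([(118,67),(568,142),(497,602),(42,530)],240,130,6)),
 (s,np.array([[95,57.5,12],[-95,57.5,12],[-95,-127,12]])/1e3,crop2px([(93,237),(348,343),(469,150)],190,140,4)),
 (t,np.array([[46,-112,50],[-46,-112,50],[46,-78,50],[-46,-78,50]])/1e3,crop2px([(527,240),(490,475),(436,232),(400,463)],240,130,6))]
r,f=yawfit(obs,[.55,0,0]); rack=r.x; print("rack",rack,np.round(f(r.x),1))
for i in range(3):
    ri,fi=yawfit([obs[i]],rack); print(i,ri.x)
Rz=R.from_euler('z',rack[2]).as_matrix()
for n,l in dict(pad=[.056,0,.012],catch=[0,-.095,.05]).items(): print(n,Rz@l+[rack[0],rack[1],0])
# keeper
K=np.array([[70,12,14],[70,-12,14],[-70,-12,14],[-70,12,14],[18,-10,38],[-18,-10,38],[-18,10,38],[18,10,38]])/1e3+[0,0,.042]
ok=[(t,K,crop2px([(193,105),(258,85),(355,497),(290,515),(320,243),(345,355),(292,367),(270,250)],380,175,7)),
 (s,np.array([[70,12,14],[-70,12,14],[18,10,38],[-18,10,38],[18,-10,38],[-18,-10,38]])/1e3+[0,0,.042],crop2px([(100,185),(472,195),(245,130),(340,130),(247,95),(340,97)],280,95,8))]
r,f=yawfit(ok,[.45,-.4,.2]); kp=r.x; print("keeper",kp,np.round(f(r.x),1))
for i in range(2):
    ri,fi=yawfit([ok[i]],kp); print(i,ri.x)
# panel: x,y,z,yaw, tilt
h=.092
P=lambda x,y,z:[x*.006,y*.05,z*h]
Lt=np.array([P(1,1,1),P(-1,1,1),P(1,-1,1),P(-1,-1,1)])
pt=crop2px([(72,342),(82,376),(432,262),(430,292)],150,160,8)
Ls=np.array([P(1,1,1),P(-1,1,1)]); ps=crop2px([(195,337),(212,341)],190,140,4)
Lb=np.array([P(1,1,0)])
def f(p):
    M=R.from_euler('ZY',[p[3],-np.radians(25)]).as_matrix(); o=np.array(p[:3])
    return np.concatenate([(proj(t,Lt@M.T+o)-pt).ravel(),(proj(s,Ls@M.T+o)-ps).ravel(),[(p[2]-.023)/.002]])
r=least_squares(f,[.55,.25,.023,.2]);print("panel",r.x,np.round(r.fun,1))
np.savez("est.npz",rack=rack,keeper=kp,panel=r.x)
# overlays
def ov(cam,m,bx,k,n,boxes):
    im=cv2.imread(f"pics/{cam}0.png");x,y,w,hh=bx
    im=cv2.resize(im[y:y+hh,x:x+w],None,fx=k,fy=k,interpolation=cv2.INTER_CUBIC)
    for b in boxes: draw(im,m,b,k,np.array([x,y]),(255,255,0))
    return im
def place(p,B):return B@R.from_euler('z',p[2]).as_matrix().T+[p[0],p[1],0]
rb=[place(rack,box(0,-.035,.006,.19,.1845,.012)),place(rack,box(.056,0,.013,.015,.09,.002)),place(rack,box(.039,-.095,.04,.014,.034,.02)),place(rack,box(-.039,-.095,.04,.014,.034,.02)),place(rack,box(0,0,.012+.046,.012,.1,.092)),]
kb=[place(kp,box(0,0,.049,.14,.024,.014)),place(kp,box(0,0,.068,.036,.02,.024))]
q=r.x;M=R.from_euler('ZY',[q[3],-np.radians(25)]).as_matrix()
pb=[box(0,0,.046,.012,.1,.092)@M.T+q[:3]]
a=ov("top",t,(240,130,100,110),4,"",rb);b=ov("top",t,(380,175,65,85),5,"",kb);c=ov("top",t,(150,160,70,65),5,"",pb)
d=ov("side",s,(190,140,130,160),3,"",rb+pb);e=ov("side",s,(280,95,75,50),5,"",kb)
C=np.zeros((600,800,3),np.uint8)
def put(i,x,y):
    h_=min(i.shape[0],600-y);w_=min(i.shape[1],800-x);C[y:y+h_,x:x+w_]=i[:h_,:w_]
put(a,0,0);put(b,0,445) if 0 else None
put(c,0,445) if 0 else None
put(d,400,0)
cv2.imwrite("pics/ov1.png",C)
C[:]=0;put(b,0,0);put(c,400,0);put(e,0,430) if 0 else put(e,380,340);cv2.imwrite("pics/ov2.png",C)
E
```

```text
rack [ 0.55891836  0.03561791 -0.13415432] [-0.9 -0.4 -0.4 -0.8 -0.7  0.5 -0.8  0.2 -1.1 -0.8  0.6 -1.   0.3 -0.7
 -0.   0.5  0.   0.6  0.6 -0.5  0.5  0.2]
0 [ 0.55868544  0.03396567 -0.13478444]
1 [ 0.55811361  0.03818625 -0.13675081]
2 [ 0.55882632  0.0363262  -0.12805076]
pad [0.61441518 0.02812778 0.012     ]
catch [ 0.54621189 -0.0585285   0.05      ]
keeper [ 0.48532711 -0.29132424  0.24707843] [-0.7 -0.6  0.2 -0.1  0.6  0.8 -0.3  0.6  0.2 -0.3  0.4 -0.5 -0.8 -0.2
 -1.4  0.7 -0.2 -1.4  0.6 -0.3 -0.3 -0.7  0.2 -0.1 -0.4 -0.4  0.2 -0.1]
0 [ 0.48541768 -0.29174906  0.24420753]
1 [ 0.4848772  -0.28890688  0.28246898]
panel [0.5512066  0.23244841 0.06795711 0.29193277] [ 5.2 -0.1  5.9  0.8  7.3 -2.9  9.2 -1.5 -3.  15.3 -1.6 16.  22.5]
```

```bash
cat > fit2.py <<'E'
from h import *
e=dict(np.load("est.npz")); rack=e["rack"];kp=e["keeper"]
t=arm.camera_model("top"); s=arm.camera_model("side")
h=.092
P=lambda x,y,z:[x*.006,y*.05,z*h]
Lt=np.array([P(1,1,1),P(-1,1,1),P(1,-1,1),P(-1,-1,1)])
pt=crop2px([(72,342),(82,376),(432,262),(430,292)],150,160,8)
Ls=np.array([P(1,-1,1),P(-1,-1,1),P(-1,1,1)]); ps=crop2px([(195,337),(212,341),(197,488)],190,140,4)
def f(p):
    M=R.from_euler('ZY',[p[3],-np.radians(25)]).as_matrix(); o=np.array(p[:3])
    return np.concatenate([(proj(t,Lt@M.T+o)-pt).ravel(),(proj(s,Ls@M.T+o)-ps).ravel(),[(p[2]-.023)/.002]])
r=least_squares(f,[.55,.25,.023,.2]);print("panel",r.x,np.round(r.fun,1))
np.savez("est.npz",rack=rack,keeper=kp,panel=r.x)
# overlays
def ov(cam,m,bx,k,n,boxes):
    im=cv2.imread(f"pics/{cam}0.png");x,y,w,hh=bx
    im=cv2.resize(im[y:y+hh,x:x+w],None,fx=k,fy=k,interpolation=cv2.INTER_CUBIC)
    for b in boxes: draw(im,m,b,k,np.array([x,y]),(255,255,0))
    return im
def place(p,B):return B@R.from_euler('z',p[2]).as_matrix().T+[p[0],p[1],0]
rb=[place(rack,box(0,-.035,.006,.19,.1845,.012)),place(rack,box(.056,0,.013,.015,.09,.002)),place(rack,box(.039,-.095,.04,.014,.034,.02)),place(rack,box(-.039,-.095,.04,.014,.034,.02)),place(rack,box(0,0,.012+.046,.012,.1,.092)),]
kb=[place(kp,box(0,0,.049,.14,.024,.014)),place(kp,box(0,0,.068,.036,.02,.024))]
q=r.x;M=R.from_euler('ZY',[q[3],-np.radians(25)]).as_matrix()
pb=[box(0,0,.046,.012,.1,.092)@M.T+q[:3]]
a=ov("top",t,(240,130,100,110),4,"",rb);b=ov("top",t,(380,175,65,85),5,"",kb);c=ov("top",t,(150,160,70,65),5,"",pb)
d=ov("side",s,(190,140,130,160),3,"",rb+pb);e=ov("side",s,(280,95,75,50),5,"",kb)
C=np.zeros((600,800,3),np.uint8)
def put(i,x,y):
    h_=min(i.shape[0],600-y);w_=min(i.shape[1],800-x);C[y:y+h_,x:x+w_]=i[:h_,:w_]
put(a,0,0);put(d,400,0)
cv2.imwrite("pics/ov1.png",C)
C[:]=0;put(b,0,0);put(c,400,0);put(e,380,340);cv2.imwrite("pics/ov2.png",C)
E
python3 fit2.py
```

```text
panel [0.54987201 0.254756   0.02175747 0.271655  ] [-0.6  0.1 -0.1  0.7 -0.8 -1.1  1.   0.1  0.1 -1.6  1.  -0.9 -0.7  1.8
 -0.6]
```

View pics/ov1.png

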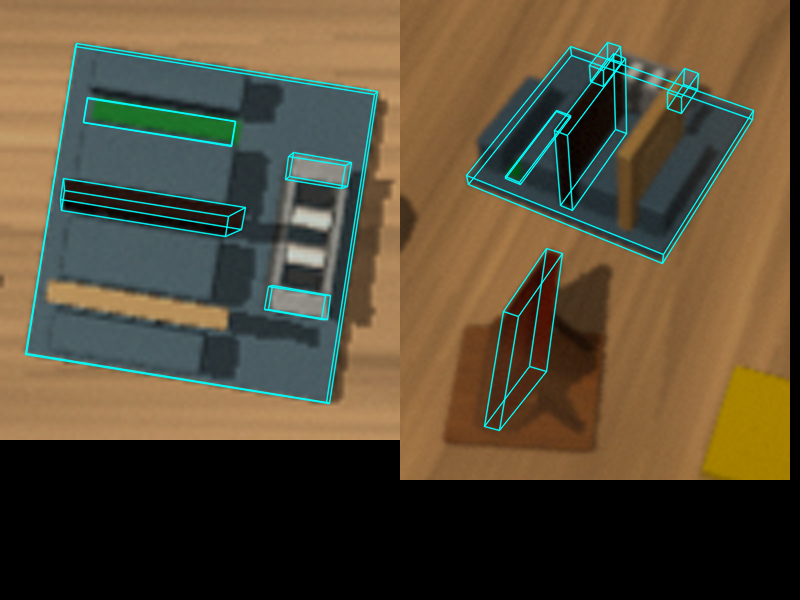

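View pics/ov2.png

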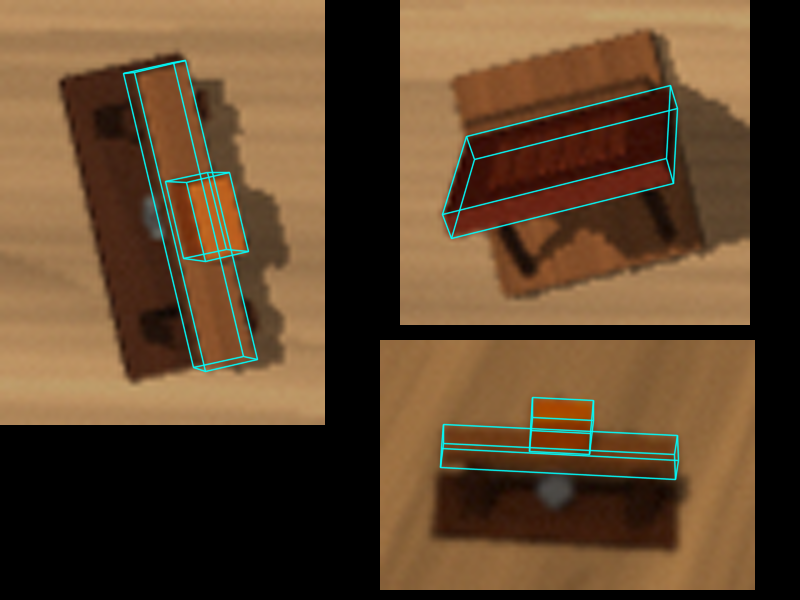

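```bash
cat >> h.py <<'E'
def goto(pos,tilt=0.,yaw=0.,s=None):
    """target TCP pos; tool x at world azimuth yaw; tilt: tool tips outwards(+) along tool x"""
    s=s or arm.sense(); R0=toolR(s)
    Rt=R.from_euler('z',yaw)*R.from_euler('y',-tilt)*R.from_euler('x',np.pi)
    d=R0.inv().apply(np.array(pos)-s["tool_pos"])*1e3; rv=np.degrees((R0.inv()*Rt).as_rotvec())
    print("t",round(s["time"],2),"inc mm",np.round(d,1),"rot",np.round(rv,2)," |d|",round(np.linalg.norm(d),1))
    return d,rv
def pose():
    s=arm.sense();print("t %.2f"%s["time"],np.round(s["tool_pos"],4),"toolx",np.round(toolR(s).as_matrix()[:,0],3),"toolz",np.round(toolR(s).as_matrix()[:,2],3),"F",np.round(s["wrist_force"],1),"w",round(s["gripper_width"],4))
E
python3 - <<'E'
from h import *
m=arm.camera_model("wrist")["camera_from_world"]; c=-m[:3,:3].T@m[:3,3]; s=arm.sense()
print("cam in tool",toolR(s).inv().apply(c-s["tool_pos"]), "view dir in tool",toolR(s).inv().apply(-m[2,:3]),"up",toolR(s).inv().apply(m[1,:3]))
Rt=R.from_euler('z',.3)*R.from_euler('y',-.436)*R.from_euler('x',np.pi); print(Rt.as_matrix())
goto([.475,-.29,.25],0,.247)
E
```

```text
cam in tool [ 0.00021558 -0.07385566 -0.16163264] view dir in tool [-7.44116972e-04  2.71229354e-01  9.62514459e-01] up [-4.51566641e-04 -9.62514719e-01  2.71229078e-01]
[[ 8.65963020e-01  2.95520207e-01  4.03454898e-01]
 [ 2.67873753e-01 -9.55336489e-01  1.24803225e-01]
 [ 4.22317061e-01  1.24900090e-16 -9.06448179e-01]]
t 0.15 inc mm [-181.4 -300.8  -28.1] rot [-5.000e-02  8.000e-02 -7.827e+01]  |d| 352.4
```

Call:
servo_tool(increments=[{"dx": -181, "dy": -300, "dz": -28, "rz": -78}, {"dx": -181, "dy": -300, "dz": -28, "rz": -78}, {"dx": -181, "dy": -300, "dz": -28, "rz": -78}, {"dx": -181, "dy": -300, "dz": -28, "rz": -78}, {"dx": -181, "dy": -300, "dz": -28, "rz": -78}, {"dx": -181, "dy": -300, "dz": -28, "rz": -78}, {"dx": -181, "dy": -300, "dz": -28, "rz": -78}, {"dx": -181, "dy": -300, "dz": -28, "rz": -78}], hand=0)

```text
invalid input at $.increments[0]: expected keys dx, dy, dz, rx, ry, rz
```

```bash
python3 - <<'E'
from h import *
pose(); goto([.475,-.29,.22],0,.247)
E
```

```text
t 0.15 [ 0.2835 -0.5845  0.2217] toolx [ 0.437 -0.9   -0.001] toolz [-0.001  0.001 -1.   ] F [ 0.1  0.1 -0.2] w 0.0872
t 0.15 inc mm [-181.3 -300.8    1.9] rot [-5.000e-02  8.000e-02 -7.827e+01]  |d| 351.3
```

Call:
servo_tool(increments=[{"dx": -181, "dy": -300, "dz": -28, "rx": 0, "ry": 0, "rz": -78}, {"dx": -181, "dy": -300, "dz": -28, "rx": 0, "ry": 0, "rz": -78}, {"dx": -181, "dy": -300, "dz": -28, "rx": 0, "ry": 0, "rz": -78}, {"dx": -181, "dy": -300, "dz": -28, "rx": 0, "ry": 0, "rz": -78}, {"dx": -181, "dy": -300, "dz": -28, "rx": 0, "ry": 0, "rz": -78}, {"dx": -181, "dy": -300, "dz": -28, "rx": 0, "ry": 0, "rz": -78}, {"dx": -181, "dy": -300, "dz": -28, "rx": 0, "ry": 0, "rz": -78}, {"dx": -181, "dy": -300, "dz": -28, "rx": 0, "ry": 0, "rz": -78}], hand=0)

```text
time: 0.82
tool_pos: [0.4651, -0.304, 0.2486]
tool_rot: [-0.0, 0.998, -0.056, -0.0]
wrist_force: [1.5, 0.1, 0.3]
gripper_width: 0.0872
```

```bash
python3 - <<'E'
from h import *
pose(); goto([.475,-.29,.22],0,.247)
E
```

```text
t 0.82 [ 0.4651 -0.304   0.2486] toolx [ 0.994 -0.113 -0.001] toolz [-0.001  0.001 -1.   ] F [1.5 0.1 0.3] w 0.0872
t 0.82 inc mm [  8.3 -15.   28.6] rot [ -0.05   0.03 -20.62]  |d| 33.4
```

Call:
servo_tool(increments=[{"dx": 8, "dy": -15, "dz": 28, "rx": 0, "ry": 0, "rz": -20.6}, {"dx": 8, "dy": -15, "dz": 28, "rx": 0, "ry": 0, "rz": -20.6}, {"dx": 8, "dy": -15, "dz": 28, "rx": 0, "ry": 0, "rz": -20.6}, {"dx": 8, "dy": -15, "dz": 28, "rx": 0, "ry": 0, "rz": -20.6}, {"dx": 8, "dy": -15, "dz": 28, "rx": 0, "ry": 0, "rz": -20.6}, {"dx": 8, "dy": -15, "dz": 28, "rx": 0, "ry": 0, "rz": -20.6}])

```text
time: 1.32
tool_pos: [0.4745, -0.2904, 0.2207]
tool_rot: [-0.0, 0.993, 0.121, -0.0]
wrist_force: [0.5, 0.3, -0.7]
gripper_width: 0.0868
```

```bash
cat > look.py <<'E'
from h import *
import sys,json
n=sys.argv[1]
pose(); m=arm.camera_model("wrist"); im=arm.read_camera("wrist")
cv2.imwrite(f"pics/{n}.png",im[:,:,::-1])
np.savez(f"pics/{n}.npz",**{k:np.array(v) for k,v in m.items()})
im=cv2.resize(im[:,:,::-1],(800,600),interpolation=cv2.INTER_CUBIC)
e=np.load("est.npz")
def place(p,B):return B@R.from_euler('z',p[2]).as_matrix().T+[p[0],p[1],0]
rack=e["rack"];kp=e["keeper"];q=e["panel"]
M=R.from_euler('ZY',[q[3],-np.radians(25)]).as_matrix()
B={"r":[place(rack,box(0,-.035,.006,.19,.1845,.012)),place(rack,box(.056,0,.013,.015,.09,.002)),place(rack,box(.039,-.095,.04,.014,.034,.02)),place(rack,box(-.039,-.095,.04,.014,.034,.02))],
"k":[place(kp,box(0,0,.049,.14,.024,.014)),place(kp,box(0,0,.068,.036,.02,.024))],
"p":[box(0,0,.046,.012,.1,.092)@M.T+q[:3]],"":[]}
for b in B[sys.argv[2] if len(sys.argv)>2 else ""]: draw(im,m,b,1.5625,np.array([0,0]),(255,255,0))
cv2.imwrite(f"pics/{n}_v.png",im)
E
python3 look.py w1 k
```

```text
t 1.32 [ 0.4745 -0.2904  0.2207] toolx [ 0.971  0.241 -0.   ] toolz [-0.     0.001 -1.   ] F [ 0.5  0.3 -0.7] w 0.0868
```

View pics/w1_v.png

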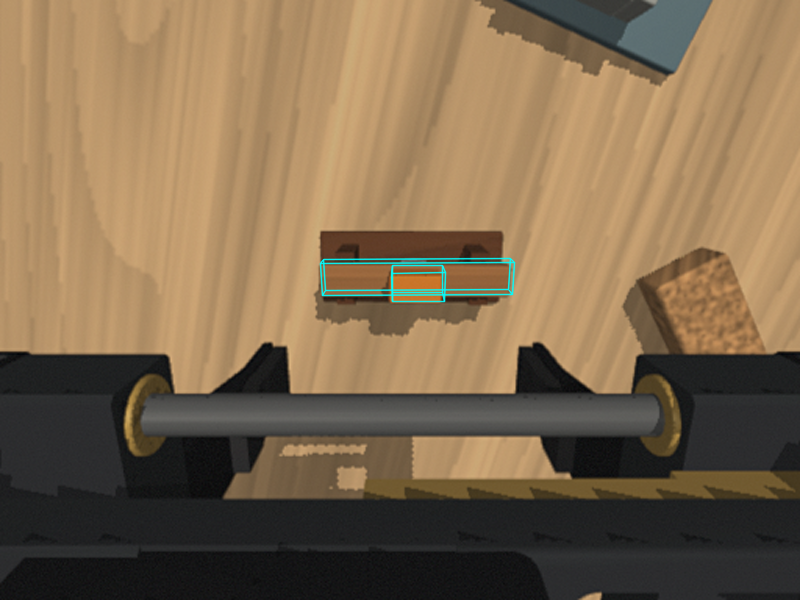

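```bash
python3 - <<'E'
from h import *
goto([.56,-.05,.24],0,-.134)
E
```

```text
t 1.37 inc mm [ 140.8 -212.8  -19.1] rot [-4.000e-02  1.000e-02  2.162e+01]  |d| 255.9
```

Call:
servo_tool(increments=[{"dx": 141, "dy": -213, "dz": -19, "rx": 0, "ry": 0, "rz": 21.6}, {"dx": 141, "dy": -213, "dz": -19, "rx": 0, "ry": 0, "rz": 21.6}, {"dx": 141, "dy": -213, "dz": -19, "rx": 0, "ry": 0, "rz": 21.6}, {"dx": 141, "dy": -213, "dz": -19, "rx": 0, "ry": 0, "rz": 21.6}, {"dx": 141, "dy": -213, "dz": -19, "rx": 0, "ry": 0, "rz": 21.6}, {"dx": 141, "dy": -213, "dz": -19, "rx": 0, "ry": 0, "rz": 21.6}, {"dx": 141, "dy": -213, "dz": -19, "rx": 0, "ry": 0, "rz": 21.6}, {"dx": 141, "dy": -213, "dz": -19, "rx": 0, "ry": 0, "rz": 21.6}])

```text
time: 2.03
tool_pos: [0.5614, -0.0433, 0.2409]
tool_rot: [-0.002, 0.998, -0.063, 0.001]
wrist_force: [-0.7, 0.7, -0.9]
gripper_width: 0.0868
```

```bash
python3 look.py w2 r
```

```text
t 2.03 [ 0.5614 -0.0433  0.2409] toolx [ 0.992 -0.126  0.002] toolz [ 0.002  0.003 -1.   ] F [-0.7  0.7 -0.9] w 0.0868
```

View pics/w2_v.png

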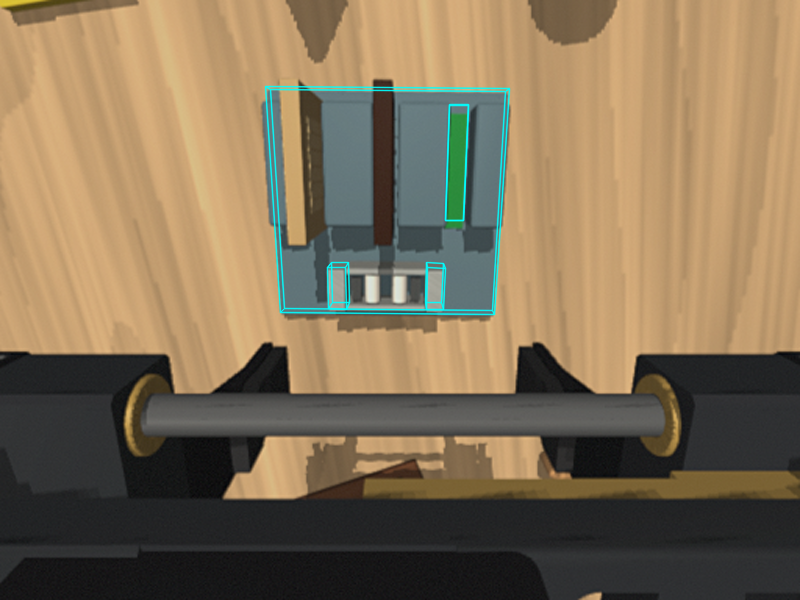

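```bash
python3 - <<'E'
import cv2
im=cv2.imread("pics/w2.png")
cv2.imwrite("pics/w2_c.png",cv2.resize(im[45:215,165:335],None,fx=3.5,fy=3.5,interpolation=cv2.INTER_CUBIC))
E
```

```text
(no output)
```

View pics/w2_c.png

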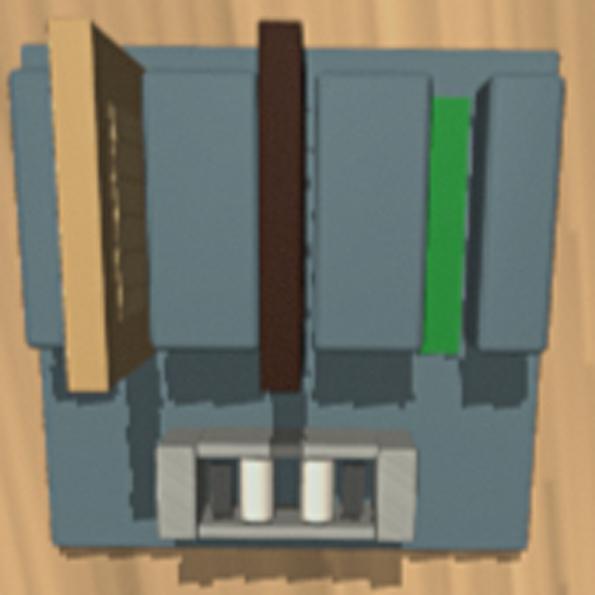

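```bash
python3 - <<'E'
from h import *
m={k:v for k,v in np.load("pics/w2.npz").items()}
c=lambda p:crop2px(p,165,45,3.5)
base=(m,np.array([[-95,57.5,12],[95,57.5,12],[95,-127,12],[-95,-127,12]])/1e3,c([(22,45),(558,50),(525,550),(52,546)]))
seat=(m,np.array([[-46,-78,50],[-46,-112,50],[46,-78,50],[46,-112,50]])/1e3,c([(157,440),(158,541),(416,443),(413,542)]))
fin=(m,np.array([[9,45,48],[47,45,48],[9,-45,48],[47,-45,48],[-9,-45,48],[-47,45,48]])/1e3,c([(318,72),(430,72),(313,348),(422,350),(258,347),(143,70)]))
pad=(m,np.array([[7.5,45,2],[7.5,-45,2]])/1e3+[.056,0,.012],c([(470,98),(462,353)]))
for n,o in dict(base=[base],seat=[seat],fin=[fin],pad=[pad],all=[base,seat,fin]).items():
    r,f=yawfit(o,[.559,.035,-.134]); print(n,np.round(r.x,4),np.round(f(r.x),1))
    rk=r.x
e=dict(np.load("est.npz"));print(e["rack"])
E
```

```text
base [ 0.5582  0.0329 -0.1361] [-1.4 -0.4  1.  -0.2  1.   0.6 -0.7  0.5]
seat [ 0.5586  0.0344 -0.137 ] [-0.9  1.  -0.3 -1.2  0.6  0.9  0.5 -0.8]
fin [ 0.5585  0.0335 -0.1418] [-0.7 -1.   1.4 -0.4 -0.2  1.2  0.3  1.1  0.4  1.2 -0.9 -1.3]
pad [ 0.5583  0.0283 -0.1221] [-0.  -0.3  0.   0.3]
all [ 0.5584  0.0334 -0.1372] [-1.3 -1.1  1.1 -0.7  1.   0.3 -0.7  0.1 -0.9  1.8 -0.3 -0.4  0.5  1.7
  0.4  0.  -0.9 -1.   1.1 -0.6 -0.1  1.2  0.5  1.   0.5  1.3 -1.2 -1. ]
[ 0.55891836  0.03561791 -0.13415432]
```

```bash
cat > pan.py <<'E'
from h import *
import sys
q=np.load("est.npz")["panel"]
ax=R.from_euler('ZY',[q[3],-np.radians(25)]).as_matrix()
s=float(sys.argv[1])
print(q[:3]+ax[:,2]*s); goto(q[:3]+ax[:,2]*s,np.radians(25),q[3])
E
python3 - <<'E'
import numpy as np
e=dict(np.load("est.npz")); e["rack"]=np.array([.5586,.0342,-.1365]); np.savez("est.npz",**e)
E
python3 pan.py .18
```

```text
[0.4765904  0.23434409 0.18489287]
t 2.08 inc mm [-120.  -268.1   55.7] rot [  4.96  24.62 -22.67]  |d| 299.0
```

Call:
servo_tool(increments=[{"dx": -120, "dy": -268, "dz": 0, "rx": 5, "ry": 24.6, "rz": -22.7}, {"dx": -120, "dy": -268, "dz": 0, "rx": 5, "ry": 24.6, "rz": -22.7}, {"dx": -120, "dy": -268, "dz": 56, "rx": 5, "ry": 24.6, "rz": -22.7}, {"dx": -120, "dy": -268, "dz": 56, "rx": 5, "ry": 24.6, "rz": -22.7}, {"dx": -120, "dy": -268, "dz": 56, "rx": 5, "ry": 24.6, "rz": -22.7}, {"dx": -120, "dy": -268, "dz": 56, "rx": 5, "ry": 24.6, "rz": -22.7}, {"dx": -120, "dy": -268, "dz": 56, "rx": 5, "ry": 24.6, "rz": -22.7}, {"dx": -120, "dy": -268, "dz": 56, "rx": 5, "ry": 24.6, "rz": -22.7}])

```text
time: 2.75
tool_pos: [0.4738, 0.238, 0.1831]
tool_rot: [-0.03, 0.967, 0.134, 0.213]
wrist_force: [-0.3, -0.3, 1.0]
gripper_width: 0.0872
```

Call:
servo_tool(increments=[{"dx": 0, "dy": -5, "dz": 0, "rx": 0, "ry": 0, "rz": 0}, {"dx": 0, "dy": -5, "dz": 0, "rx": 0, "ry": 0, "rz": 0}])

```text
time: 2.92
tool_pos: [0.4724, 0.2426, 0.1831]
tool_rot: [-0.03, 0.967, 0.134, 0.213]
wrist_force: [0.6, -0.5, -0.7]
gripper_width: 0.0868
```

```bash
python3 pan.py .18; python3 look.py w3 p
```

```text
[0.4765904  0.23434409 0.18489287]
t 2.92 inc mm [ 2.4  9.1 -0.8] rot [-0.12  0.12  0.18]  |d| 9.4
t 2.92 [0.4724 0.2426 0.1831] toolx [0.873 0.246 0.421] toolz [ 0.405  0.115 -0.907] F [ 0.6 -0.5 -0.7] w 0.0868
```

View pics/w3_v.png

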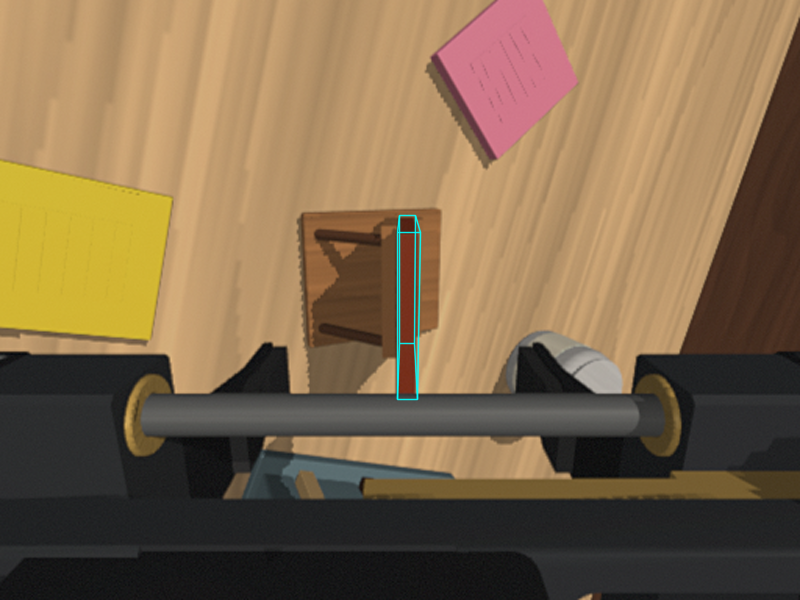

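```bash
python3 pan.py .054
```

```text
[0.52788753 0.24863243 0.07069809]
t 2.97 inc mm [  2.1   7.7 125.3] rot [-0.07  0.09  0.08]  |d| 125.5
```

Call:
servo_tool(increments=[{"dx": 2, "dy": 7.5, "dz": 20, "rx": 0, "ry": 0, "rz": 0}, {"dx": 2, "dy": 7.5, "dz": 50, "rx": 0, "ry": 0, "rz": 0}, {"dx": 2, "dy": 7.5, "dz": 80, "rx": 0, "ry": 0, "rz": 0}, {"dx": 2, "dy": 7.5, "dz": 105, "rx": 0, "ry": 0, "rz": 0}, {"dx": 2, "dy": 7.5, "dz": 118, "rx": 0, "ry": 0, "rz": 0}, {"dx": 2, "dy": 7.5, "dz": 125, "rx": 0, "ry": 0, "rz": 0}, {"dx": 2, "dy": 7.5, "dz": 125, "rx": 0, "ry": 0, "rz": 0}, {"dx": 2, "dy": 7.5, "dz": 125, "rx": 0, "ry": 0, "rz": 0}])

```text
time: 3.63
tool_pos: [0.5285, 0.2463, 0.0704]
tool_rot: [-0.029, 0.968, 0.131, 0.213]
wrist_force: [0.4, 1.3, -0.1]
gripper_width: 0.0873
```

```bash
python3 pan.py .054; python3 look.py w4 p
```

```text
[0.52788753 0.24863243 0.07069809]
t 3.63 inc mm [ 0.1 -2.4 -0.3] rot [ 0.02  0.17 -0.13]  |d| 2.4
t 3.63 [0.5285 0.2463 0.0704] toolx [0.875 0.241 0.42 ] toolz [ 0.405  0.112 -0.908] F [ 0.4  1.3 -0.1] w 0.0873
```

View pics/w4_v.png

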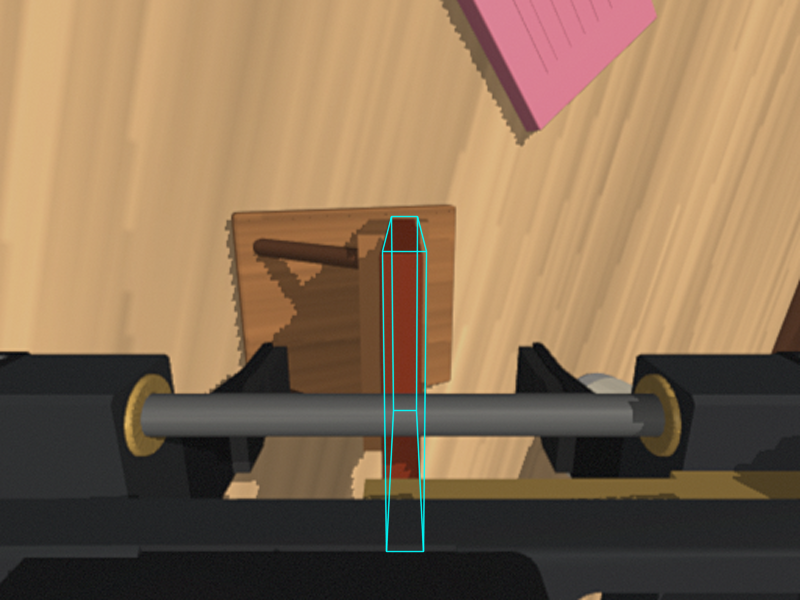

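```bash
python3 - <<'E'
import cv2
im=cv2.imread("pics/w4.png")
cv2.imwrite("pics/w4_c.png",cv2.resize(im[125:315,220:300],None,fx=3.1,fy=3.1,interpolation=cv2.INTER_CUBIC))
E
```

```text
(no output)
```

View pics/w4_c.png

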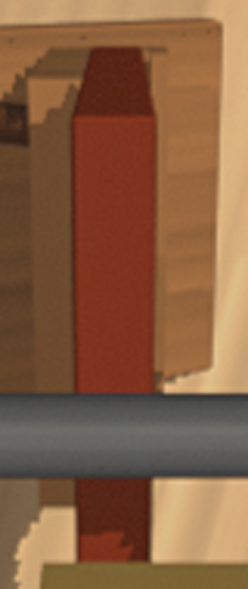

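Call:
servo_tool(increments=[{"dx": -0.5, "dy": 0, "dz": 0, "rx": 0, "ry": 0, "rz": 0}, {"dx": -0.5, "dy": 0, "dz": 0, "rx": 0, "ry": 0, "rz": 0}, {"dx": -0.5, "dy": 0, "dz": 0, "rx": 0, "ry": 0, "rz": 0}, {"dx": -0.5, "dy": 0, "dz": 0, "rx": 0, "ry": 0, "rz": 0}, {"dx": -0.5, "dy": 0, "dz": 0, "rx": 0, "ry": 0, "rz": 0}, {"dx": -0.5, "dy": 0, "dz": 0, "rx": 0, "ry": 0, "rz": 0}], hand=1)

```text
time: 4.18
tool_pos: [0.5283, 0.2469, 0.0712]
tool_rot: [-0.029, 0.967, 0.132, 0.214]
wrist_force: [0.1, -0.5, -0.5]
gripper_width: 0.0549
```

Call:
servo_tool(increments=[{"dx": 0, "dy": 0, "dz": 0, "rx": 0, "ry": 0, "rz": 0}, {"dx": 0, "dy": 0, "dz": 0, "rx": 0, "ry": 0, "rz": 0}, {"dx": 0, "dy": 0, "dz": 0, "rx": 0, "ry": 0, "rz": 0}, {"dx": 0, "dy": 0, "dz": 0, "rx": 0, "ry": 0, "rz": 0}])

```text
time: 4.52
tool_pos: [0.5282, 0.2469, 0.0712]
tool_rot: [-0.029, 0.967, 0.132, 0.214]
wrist_force: [-0.7, 0.7, -1.2]
gripper_width: 0.0285
```

```bash
python3 pan.py .16; python3 look.py w5 p
```

```text
[0.4847328  0.23661208 0.16676672]
t 4.52 inc mm [  -0.2   -1.7 -105.5] rot [ 0.04  0.06 -0.05]  |d| 105.5
t 4.52 [0.5282 0.2469 0.0712] toolx [0.874 0.242 0.422] toolz [ 0.406  0.112 -0.907] F [-0.7  0.7 -1.2] w 0.0285
```

View pics/w5_v.png

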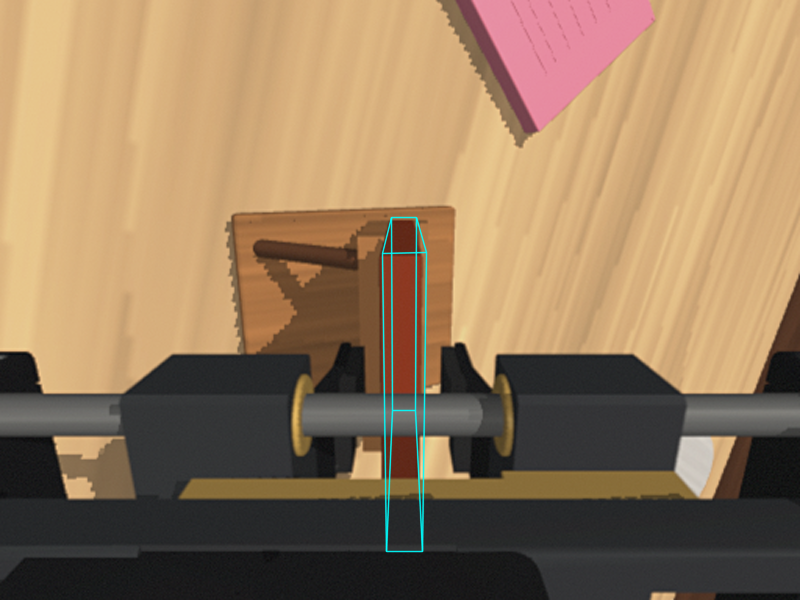

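Still closing (28 mm), panel centred between fingers at column ~403. Let them finish.

Call:
servo_tool(increments=[{"dx": 0, "dy": 0, "dz": 0, "rx": 0, "ry": 0, "rz": 0}, {"dx": 0, "dy": 0, "dz": 0, "rx": 0, "ry": 0, "rz": 0}, {"dx": 0, "dy": 0, "dz": 0, "rx": 0, "ry": 0, "rz": 0}, {"dx": 0, "dy": 0, "dz": 0, "rx": 0, "ry": 0, "rz": 0}, {"dx": 0, "dy": 0, "dz": 0, "rx": 0, "ry": 0, "rz": 0}, {"dx": 0, "dy": 0, "dz": 0, "rx": 0, "ry": 0, "rz": 0}])

```text
time: 5.07
tool_pos: [0.5281, 0.2469, 0.0711]
tool_rot: [-0.029, 0.968, 0.132, 0.214]
wrist_force: [0.1, -0.4, -0.6]
gripper_width: 0.0121
```

```bash
python3 look.py w6
```

```text
t 5.07 [0.5281 0.2469 0.0711] toolx [0.874 0.242 0.421] toolz [ 0.406  0.112 -0.907] F [ 0.1 -0.4 -0.6] w 0.0121
```

View pics/w6_v.png

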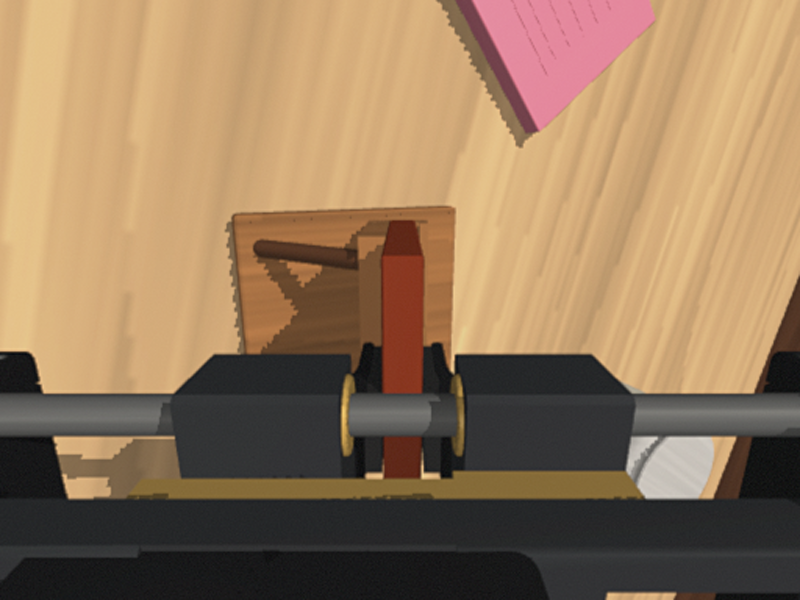

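Call:
servo_tool(increments=[{"dx": 0, "dy": 0, "dz": -8, "rx": 0, "ry": 0, "rz": 0}, {"dx": 0.5, "dy": 0, "dz": -20, "rx": 0, "ry": 0, "rz": 0}, {"dx": 1, "dy": 0, "dz": -40, "rx": 0, "ry": 0, "rz": 0}, {"dx": 1, "dy": 0, "dz": -65, "rx": 0, "ry": 0, "rz": 0}, {"dx": 1, "dy": 0, "dz": -90, "rx": 0, "ry": 0, "rz": 0}, {"dx": 1, "dy": 0, "dz": -110, "rx": 0, "ry": 0, "rz": 0}, {"dx": 1, "dy": 0, "dz": -120, "rx": 0, "ry": 0, "rz": 0}, {"dx": 1, "dy": 0, "dz": -120, "rx": 0, "ry": 0, "rz": 0}])

```text
time: 5.78
tool_pos: [0.481, 0.2339, 0.183]
tool_rot: [-0.028, 0.967, 0.132, 0.216]
wrist_force: [-0.2, 1.3, -1.9]
gripper_width: 0.0119
```

```bash
cat > rackpt.py <<'E'
from h import *
import sys
r=np.load("est.npz")["rack"]; l=np.array([float(v) for v in sys.argv[1:4]])
p=R.from_euler('z',r[2]).apply(l)+[r[0],r[1],0]; print(p); pose(); goto(p,0,r[2])
E
python3 rackpt.py .056 -.004 .22
```

```text
[0.6135348  0.02261692 0.22      ]
t 5.78 [0.481  0.2339 0.183 ] toolx [0.872 0.243 0.426] toolz [ 0.411  0.112 -0.905] F [-0.2  1.3 -1.9] w 0.0119
t 5.78 inc mm [ 80.  239.   -2.7] rot [ -5.01 -24.86  22.97]  |d| 252.1
```

Call:
servo_tool(increments=[{"dx": 14, "dy": 41, "dz": -25, "rx": -1, "ry": -4.5, "rz": 4}, {"dx": 27, "dy": 80, "dz": -25, "rx": -2, "ry": -9, "rz": 8}, {"dx": 40, "dy": 120, "dz": -20, "rx": -3, "ry": -13, "rz": 12}, {"dx": 54, "dy": 160, "dz": -14, "rx": -4, "ry": -18, "rz": 16}, {"dx": 67, "dy": 200, "dz": -8, "rx": -4.5, "ry": -22, "rz": 20}, {"dx": 80, "dy": 239, "dz": -2.7, "rx": -5, "ry": -24.9, "rz": 23}, {"dx": 80, "dy": 239, "dz": -2.7, "rx": -5, "ry": -24.9, "rz": 23}, {"dx": 80, "dy": 239, "dz": -2.7, "rx": -5, "ry": -24.9, "rz": 23}])

```text
time: 6.45
tool_pos: [0.6158, 0.0169, 0.2156]
tool_rot: [-0.001, 0.997, -0.073, -0.003]
wrist_force: [-0.1, -0.4, -0.5]
gripper_width: 0.0117
```

```bash
python3 rackpt.py .056 -.006 .16
```

```text
[0.61326265 0.02063553 0.16      ]
t 6.45 [0.6158 0.0169 0.2156] toolx [ 0.989 -0.145 -0.006] toolz [-0.005  0.003 -1.   ] F [-0.1 -0.4 -0.5] w 0.0117
t 6.45 inc mm [-2.7 -3.2 55.6] rot [-0.13  0.34 -0.5 ]  |d| 55.8
```

Call:
servo_tool(increments=[{"dx": -2.7, "dy": -3.2, "dz": 15, "rx": 0, "ry": 0.3, "rz": -0.5}, {"dx": -2.7, "dy": -3.2, "dz": 35, "rx": 0, "ry": 0.3, "rz": -0.5}, {"dx": -2.7, "dy": -3.2, "dz": 60, "rx": 0, "ry": 0.3, "rz": -0.5}, {"dx": -2.7, "dy": -3.2, "dz": 80, "rx": 0, "ry": 0.3, "rz": -0.5}, {"dx": -2.7, "dy": -3.2, "dz": 88, "rx": 0, "ry": 0.3, "rz": -0.5}, {"dx": -2.7, "dy": -3.2, "dz": 88, "rx": 0, "ry": 0.3, "rz": -0.5}, {"dx": -2.7, "dy": -3.2, "dz": 88, "rx": 0, "ry": 0.3, "rz": -0.5}])

```text
time: 7.03
tool_pos: [0.613, 0.0215, 0.1279]
tool_rot: [-0.002, 0.998, -0.068, -0.0]
wrist_force: [0.3, -1.3, -0.4]
gripper_width: 0.0116
```

```bash
python3 rackpt.py .056 -.006 .07; python3 look.py w7 r; python3 - <<'E'
from h import *
im=arm.read_camera("top"); cv2.imwrite("pics/top1.png",im[:,:,::-1])
im2=arm.read_camera("side"); cv2.imwrite("pics/side1.png",im2[:,:,::-1])
f=lambda i,x,y,w,h,k: cv2.resize(i[y:y+h,x:x+w,::-1],None,fx=k,fy=k,interpolation=cv2.INTER_CUBIC)
a=f(im,235,120,110,120,3.6);b=f(im2,190,100,130,140,3)
C=np.zeros((440,800,3),np.uint8);C[:a.shape[0],:a.shape[1]]=a;C[:b.shape[0],400:400+b.shape[1]]=b;cv2.imwrite("pics/ts1.png",C)
E
```

```text
[0.61326265 0.02063553 0.07      ]
t 7.03 [0.613  0.0215 0.1279] toolx [ 0.991 -0.135 -0.001] toolz [-0.     0.003 -1.   ] F [ 0.3 -1.3 -0.4] w 0.0116
t 7.03 inc mm [ 0.4  1.  57.9] rot [-0.17  0.03  0.07]  |d| 57.9
t 7.03 [0.613  0.0215 0.1279] toolx [ 0.991 -0.135 -0.001] toolz [-0.     0.003 -1.   ] F [ 0.3 -1.3 -0.4] w 0.0116
```

View pics/w7_v.png

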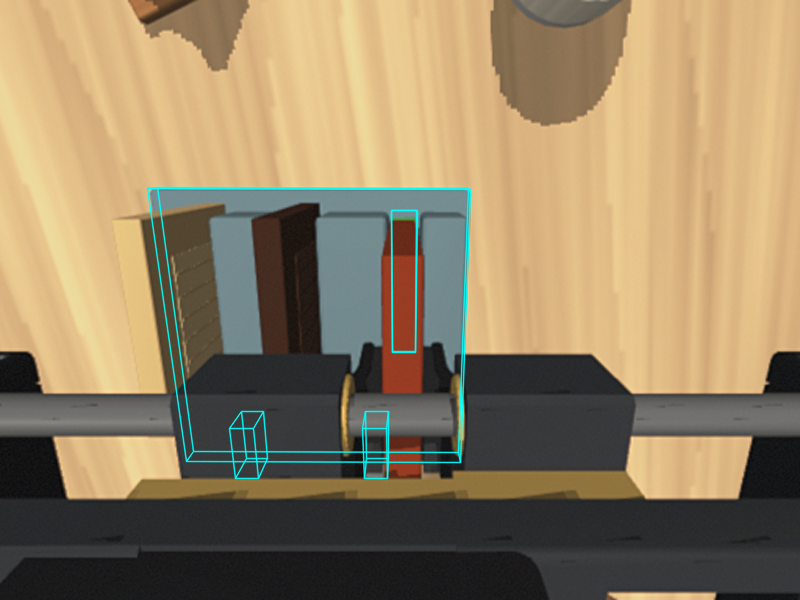

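View pics/ts1.png

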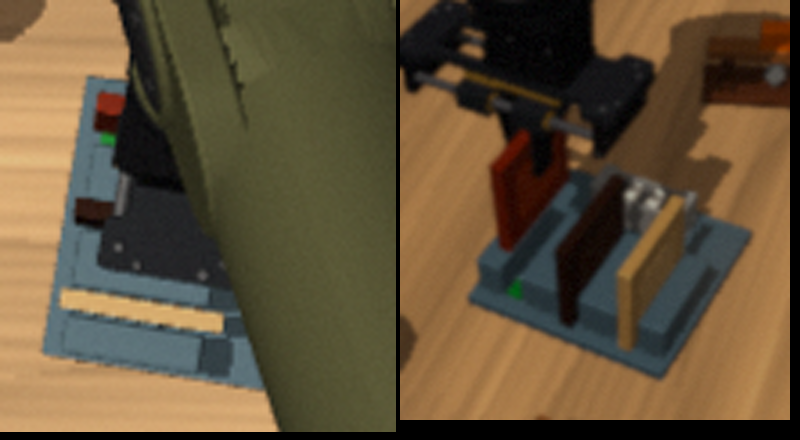

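Call:
servo_tool(increments=[{"dx": 0.4, "dy": 0.5, "dz": 8, "rx": 0, "ry": 0, "rz": 0}, {"dx": 0.4, "dy": 0.5, "dz": 16, "rx": 0, "ry": 0, "rz": 0}, {"dx": 0.4, "dy": 0.5, "dz": 25, "rx": 0, "ry": 0, "rz": 0}, {"dx": 0.4, "dy": 0.5, "dz": 34, "rx": 0, "ry": 0, "rz": 0}, {"dx": 0.4, "dy": 0.5, "dz": 42, "rx": 0, "ry": 0, "rz": 0}, {"dx": 0.4, "dy": 0.5, "dz": 48, "rx": 0, "ry": 0, "rz": 0}, {"dx": 0.4, "dy": 0.5, "dz": 51, "rx": 0, "ry": 0, "rz": 0}, {"dx": 0.4, "dy": 0.5, "dz": 51, "rx": 0, "ry": 0, "rz": 0}])

```text
time: 7.85
tool_pos: [0.614, 0.0208, 0.0771]
tool_rot: [-0.001, 0.998, -0.068, 0.0]
wrist_force: [-0.8, -0.2, -0.4]
gripper_width: 0.0122
```

Call:
servo_tool(increments=[{"dx": 0, "dy": 0, "dz": 2, "rx": 0, "ry": 0, "rz": 0}, {"dx": 0, "dy": 0, "dz": 4, "rx": 0, "ry": 0, "rz": 0}, {"dx": 0, "dy": 0, "dz": 6, "rx": 0, "ry": 0, "rz": 0}, {"dx": 0, "dy": 0, "dz": 8, "rx": 0, "ry": 0, "rz": 0}, {"dx": 0, "dy": 0, "dz": 8, "rx": 0, "ry": 0, "rz": 0}])

```text
time: 8.27
tool_pos: [0.6138, 0.0207, 0.0688]
tool_rot: [-0.001, 0.998, -0.068, 0.0]
wrist_force: [-0.3, 0.7, -1.7]
gripper_width: 0.0118
```

Call:
servo_tool(increments=[{"dx": 0, "dy": 0, "dz": 1, "rx": 0, "ry": 0, "rz": 0}, {"dx": 0, "dy": 0, "dz": 2, "rx": 0, "ry": 0, "rz": 0}, {"dx": 0, "dy": 0, "dz": 2, "rx": 0, "ry": 0, "rz": 0}])

```text
time: 8.52
tool_pos: [0.6141, 0.0208, 0.0679]
tool_rot: [-0.001, 0.998, -0.068, 0.0]
wrist_force: [-1.0, -0.7, 4.4]
gripper_width: 0.0119
```

Call:
servo_tool(increments=[{"dx": 0, "dy": 0, "dz": 1, "rx": 0, "ry": 0, "rz": 0}, {"dx": 0, "dy": 0, "dz": 2, "rx": 0, "ry": 0, "rz": 0}, {"dx": 0, "dy": 0, "dz": 2, "rx": 0, "ry": 0, "rz": 0}])

```text
time: 8.77
tool_pos: [0.6142, 0.0208, 0.0679]
tool_rot: [-0.001, 0.998, -0.068, 0.001]
wrist_force: [-5.9, -0.9, 11.5]
gripper_width: 0.0118
```

Call:
servo_tool(increments=[{"dx": 0, "dy": 0, "dz": -0.5, "rx": 0, "ry": 0, "rz": 0}, {"dx": 0, "dy": 0, "dz": -0.5, "rx": 0, "ry": 0, "rz": 0}, {"dx": 0, "dy": 0, "dz": -0.5, "rx": 0, "ry": 0, "rz": 0}])

```text
time: 9.02
tool_pos: [0.6143, 0.0208, 0.0683]
tool_rot: [-0.001, 0.998, -0.068, 0.001]
wrist_force: [1.0, -0.6, -0.9]
gripper_width: 0.0117
```

Call:
servo_tool(increments=[{"dx": 0, "dy": 0, "dz": 0, "rx": 0, "ry": 0, "rz": 0}, {"dx": 0, "dy": 0, "dz": 0, "rx": 0, "ry": 0, "rz": 0}, {"dx": 0, "dy": 0, "dz": 0, "rx": 0, "ry": 0, "rz": 0}, {"dx": 0, "dy": 0, "dz": 0, "rx": 0, "ry": 0, "rz": 0}, {"dx": 0, "dy": 0, "dz": 0, "rx": 0, "ry": 0, "rz": 0}, {"dx": 0, "dy": 0, "dz": 0, "rx": 0, "ry": 0, "rz": 0}], hand=0.6)

```text
time: 9.52
tool_pos: [0.6143, 0.0208, 0.0682]
tool_rot: [-0.001, 0.998, -0.068, 0.001]
wrist_force: [-0.4, -0.5, -0.6]
gripper_width: 0.0338
```

```bash
python3 look.py w8 r
```

```text
t 9.52 [0.6143 0.0208 0.0682] toolx [ 0.991 -0.136  0.001] toolz [ 0.001  0.001 -1.   ] F [-0.4 -0.5 -0.6] w 0.0338
```

View pics/w8_v.png

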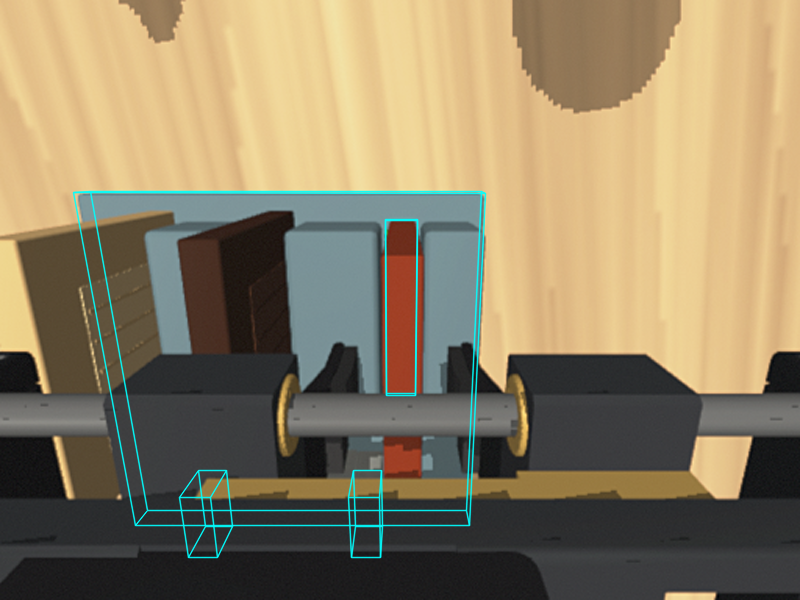

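Call:
servo_tool(increments=[{"dx": 0, "dy": 0, "dz": -10, "rx": 0, "ry": 0, "rz": 0}, {"dx": 0, "dy": 0, "dz": -30, "rx": 0, "ry": 0, "rz": 0}, {"dx": 0, "dy": 0, "dz": -60, "rx": 0, "ry": 0, "rz": 0}, {"dx": 0, "dy": 0, "dz": -95, "rx": 0, "ry": 0, "rz": 0}, {"dx": 0, "dy": 0, "dz": -130, "rx": 0, "ry": 0, "rz": 0}, {"dx": 0, "dy": 0, "dz": -150, "rx": 0, "ry": 0, "rz": 0}, {"dx": 0, "dy": 0, "dz": -150, "rx": 0, "ry": 0, "rz": 0}])

```text
time: 10.15
tool_pos: [0.617, 0.0216, 0.225]
tool_rot: [-0.001, 0.998, -0.068, 0.006]
wrist_force: [0.8, -0.3, -0.7]
gripper_width: 0.0347
```

```bash
python3 look.py w9 r;  python3 - <<'E'
from h import *
k=np.load("est.npz")["keeper"];goto([k[0],k[1],.16],0,k[2])
E
```

```text
t 10.15 [0.617  0.0216 0.225 ] toolx [ 0.991 -0.135  0.011] toolz [ 0.011  0.001 -1.   ] F [ 0.8 -0.3 -0.7] w 0.0347
t 10.2 inc mm [-87.4 327.5  60.7] rot [ -0.03  -0.43 -21.94]  |d| 344.3
```

View pics/w9_v.png

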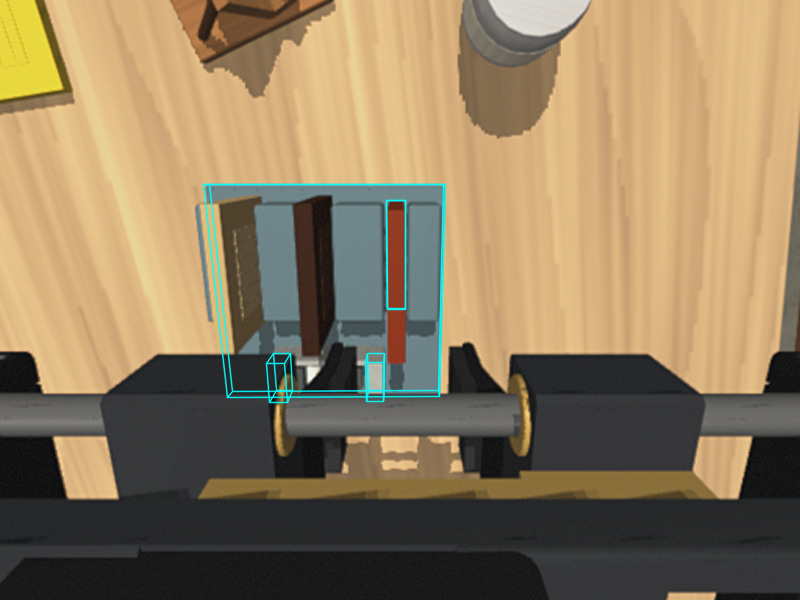

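Call:
servo_tool(increments=[{"dx": -87, "dy": 327, "dz": 0, "rx": 0, "ry": -0.4, "rz": -22}, {"dx": -87, "dy": 327, "dz": 0, "rx": 0, "ry": -0.4, "rz": -22}, {"dx": -87, "dy": 327, "dz": 0, "rx": 0, "ry": -0.4, "rz": -22}, {"dx": -87, "dy": 327, "dz": 0, "rx": 0, "ry": -0.4, "rz": -22}, {"dx": -87, "dy": 327, "dz": 30, "rx": 0, "ry": -0.4, "rz": -22}, {"dx": -87, "dy": 327, "dz": 50, "rx": 0, "ry": -0.4, "rz": -22}, {"dx": -87, "dy": 327, "dz": 50, "rx": 0, "ry": -0.4, "rz": -22}, {"dx": -87, "dy": 327, "dz": 50, "rx": 0, "ry": -0.4, "rz": -22}], hand=0.2)

```text
time: 10.87
tool_pos: [0.4919, -0.2727, 0.1758]
tool_rot: [-0.0, 0.992, 0.124, -0.0]
wrist_force: [0.4, 0.0, -0.7]
gripper_width: 0.0692
```

```bash
python3 - <<'E'
from h import *
pose();k=np.load("est.npz")["keeper"];goto([k[0],k[1],.13],0,k[2])
E
```

```text
t 10.87 [ 0.4919 -0.2727  0.1758] toolx [ 0.969  0.245 -0.001] toolz [-0.001  0.001 -1.   ] F [ 0.4  0.  -0.7] w 0.0692
t 10.87 inc mm [-10.9  16.5  45.8] rot [-0.05  0.03  0.05]  |d| 49.9
```

Call:
servo_tool(increments=[{"dx": -11, "dy": 16.5, "dz": 30, "rx": 0, "ry": 0, "rz": 0}, {"dx": -11, "dy": 16.5, "dz": 46, "rx": 0, "ry": 0, "rz": 0}, {"dx": -11, "dy": 16.5, "dz": 46, "rx": 0, "ry": 0, "rz": 0}, {"dx": -11, "dy": 16.5, "dz": 46, "rx": 0, "ry": 0, "rz": 0}])

```text
time: 11.2
tool_pos: [0.4844, -0.2902, 0.1285]
tool_rot: [-0.002, 0.992, 0.124, -0.001]
wrist_force: [0.5, 1.1, 0.7]
gripper_width: 0.0695
```

```bash
python3 look.py w10 k
```

```text
t 11.20 [ 0.4844 -0.2902  0.1285] toolx [ 0.969  0.246 -0.002] toolz [-0.003  0.004 -1.   ] F [0.5 1.1 0.7] w 0.0695
```

View pics/w10_v.png

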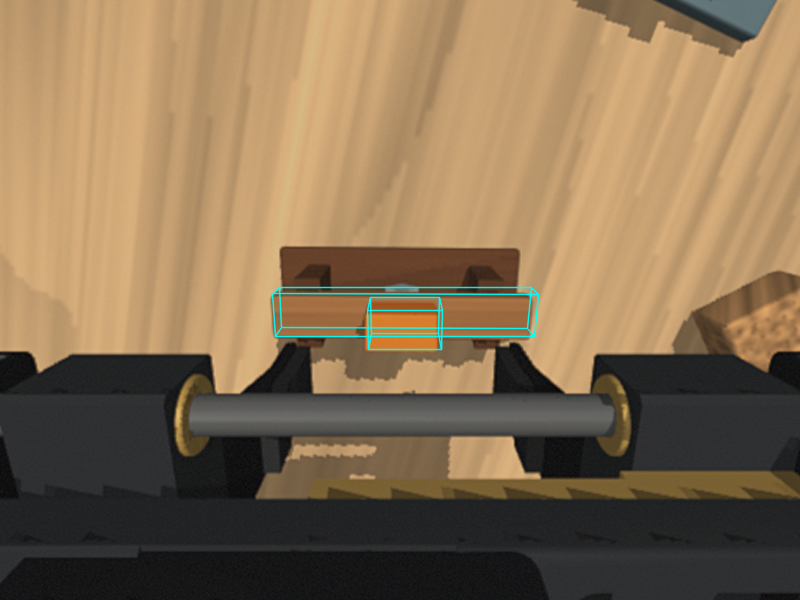

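```bash
python3 - <<'E'
from h import *
pose();k=np.load("est.npz")["keeper"];goto([k[0],k[1]-.0005,.058],0,k[2])
E
```

```text
t 11.25 [ 0.4858 -0.29    0.13  ] toolx [ 0.969  0.247 -0.   ] toolz [-0.001  0.002 -1.   ] F [ 0.7 -0.9 -0.4] w 0.0696
t 11.25 inc mm [-0.9  1.7 72. ] rot [-0.11  0.    0.15]  |d| 72.0
```

Call:
servo_tool(increments=[{"dx": -0.5, "dy": 1.7, "dz": 20, "rx": 0, "ry": 0, "rz": 0}, {"dx": -0.5, "dy": 1.7, "dz": 40, "rx": 0, "ry": 0, "rz": 0}, {"dx": -0.5, "dy": 1.7, "dz": 58, "rx": 0, "ry": 0, "rz": 0}, {"dx": -0.5, "dy": 1.7, "dz": 67, "rx": 0, "ry": 0, "rz": 0}, {"dx": -0.5, "dy": 1.7, "dz": 71.5, "rx": 0, "ry": 0, "rz": 0}, {"dx": -0.5, "dy": 1.7, "dz": 71.5, "rx": 0, "ry": 0, "rz": 0}, {"dx": -0.5, "dy": 1.7, "dz": 71.5, "rx": 0, "ry": 0, "rz": 0}])

```text
time: 11.83
tool_pos: [0.4868, -0.2916, 0.0597]
tool_rot: [-0.0, 0.992, 0.125, 0.001]
wrist_force: [0.2, -0.5, -0.3]
gripper_width: 0.0696
```

```bash
python3 look.py w11 k
```

```text
t 11.83 [ 0.4868 -0.2916  0.0597] toolx [0.969 0.248 0.001] toolz [ 0.001  0.001 -1.   ] F [ 0.2 -0.5 -0.3] w 0.0696
```

View pics/w11_v.png

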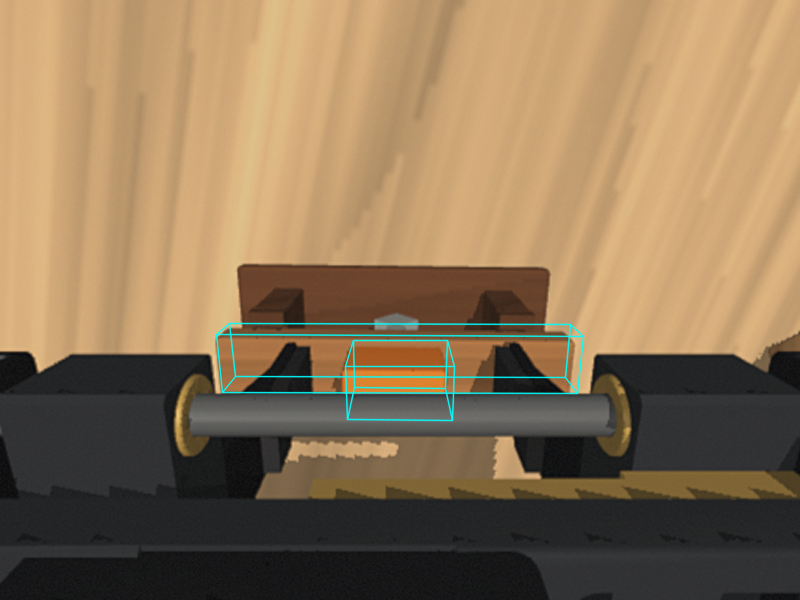

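Call:
servo_tool(increments=[{"dx": -2, "dy": 0.5, "dz": 1, "rx": 0, "ry": 0, "rz": 0}, {"dx": -2, "dy": 0.5, "dz": 2, "rx": 0, "ry": 0, "rz": 0}, {"dx": -2, "dy": 0.5, "dz": 2, "rx": 0, "ry": 0, "rz": 0}])

```text
time: 12.13
tool_pos: [0.4852, -0.2932, 0.0585]
tool_rot: [0.0, 0.992, 0.125, 0.001]
wrist_force: [-0.2, -1.0, 0.2]
gripper_width: 0.0695
```

Call:
servo_tool(increments=[{"dx": 0, "dy": 0, "dz": 0, "rx": 0, "ry": 0, "rz": 0}, {"dx": 0, "dy": 0, "dz": 0, "rx": 0, "ry": 0, "rz": 0}, {"dx": 0, "dy": 0, "dz": 0, "rx": 0, "ry": 0, "rz": 0}, {"dx": 0, "dy": 0, "dz": 0, "rx": 0, "ry": 0, "rz": 0}, {"dx": 0, "dy": 0, "dz": 0, "rx": 0, "ry": 0, "rz": 0}, {"dx": 0, "dy": 0, "dz": 0, "rx": 0, "ry": 0, "rz": 0}, {"dx": 0, "dy": 0, "dz": 0, "rx": 0, "ry": 0, "rz": 0}, {"dx": 0, "dy": 0, "dz": 0, "rx": 0, "ry": 0, "rz": 0}], hand=1)

```text
time: 12.8
tool_pos: [0.4851, -0.2932, 0.0584]
tool_rot: [0.0, 0.992, 0.125, 0.001]
wrist_force: [0.2, -0.8, 0.1]
gripper_width: 0.0356
```

```bash
python3 look.py w12 k
```

```text
t 12.80 [ 0.4851 -0.2932  0.0584] toolx [0.969 0.247 0.002] toolz [ 0.002 -0.    -1.   ] F [ 0.2 -0.8  0.1] w 0.0356
```

View pics/w12_v.png

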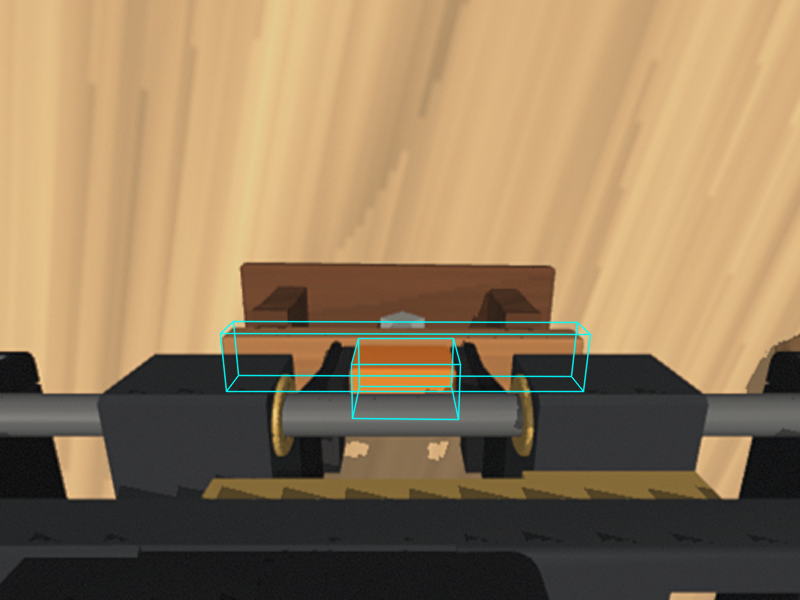

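Call:
servo_tool(increments=[{"dx": 0, "dy": 0, "dz": -5, "rx": 0, "ry": 0, "rz": 0}, {"dx": 0, "dy": 0, "dz": -15, "rx": 0, "ry": 0, "rz": 0}, {"dx": 0, "dy": 0, "dz": -35, "rx": 0, "ry": 0, "rz": 0}, {"dx": 0, "dy": 0, "dz": -60, "rx": 0, "ry": 0, "rz": 0}, {"dx": 0, "dy": 0, "dz": -85, "rx": 0, "ry": 0, "rz": 0}, {"dx": 0, "dy": 0, "dz": -105, "rx": 0, "ry": 0, "rz": 0}, {"dx": 0, "dy": 0, "dz": -105, "rx": 0, "ry": 0, "rz": 0}, {"dx": 0, "dy": 0, "dz": -105, "rx": 0, "ry": 0, "rz": 0}])

```text
time: 13.52
tool_pos: [0.4857, -0.2935, 0.1649]
tool_rot: [0.001, 0.992, 0.125, 0.002]
wrist_force: [-0.4, -1.3, -2.5]
gripper_width: 0.0358
```

```bash
python3 look.py w13; python3 - <<'E'
import cv2
im=cv2.imread("pics/w13.png")
cv2.imwrite("pics/w13_c.png",cv2.resize(im[185:265,130:385],None,fx=3.1,fy=3.1,interpolation=cv2.INTER_CUBIC))
E
python3 rackpt.py 0 -.095 .14
```

```text
t 13.52 [ 0.4857 -0.2935  0.1649] toolx [0.969 0.247 0.003] toolz [ 0.004 -0.002 -1.   ] F [-0.4 -1.3 -2.5] w 0.0358
[ 0.54567273 -0.05991634  0.14      ]
t 13.57 [ 0.4847 -0.2932  0.1634] toolx [0.969 0.247 0.001] toolz [ 0.002 -0.001 -1.   ] F [-0.5 -0.6 -2.5] w 0.0359
t 13.57 inc mm [ 116.7 -211.    23.4] rot [ 0.03 -0.09 22.13]  |d| 242.2
```

View pics/w13_c.png

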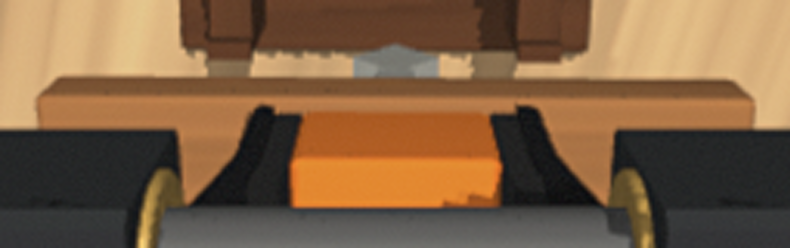

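```bash
python3 - <<'E'
from h import *
m=dict(np.load("pics/w13.npz")); s=arm.sense()
# camera_from_tool from initial measure
T0=m["camera_from_world"]
# tool pose at the picture
tp=np.array([.4857,-.2935,.1649]); Rt=R.from_quat([.992,.125,.002,.001]).as_matrix()
L=np.array([[-70,12,14],[70,12,14],[-70,12,0],[70,12,0],[-18,10,14],[18,10,14],[-18,10,38],[18,10,38]])/1e3
px=crop2px([(38,97),(755,97),(58,80),(738,80),(302,113),(497,113),(291,157),(500,157)],130,185,3.1)
def f(p,full=True):
    # tool-frame keeper: rot pi about x then yaw p3, roll p4
    Rk=R.from_matrix(Rt)*R.from_euler('x',np.pi)*R.from_euler('zx',[p[3],p[4]])
    w=Rk.apply(L)+tp+Rt@np.array(p[:3])
    return (proj(m,w)-px).ravel()
r=least_squares(lambda p:np.r_[f(p),p[4]/.03],[0,0,.016,0,0]);print(np.round(r.x,4),np.round(r.fun,1))
r=least_squares(lambda p:f(np.r_[p,0]),[0,0,.016,0]);print(np.round(r.x,4),np.round(r.fun,1))
E
```

```text
[-0.0001  0.002   0.0179 -0.0004 -0.0357] [-0.9  1.1  1.4  1.1  1.  -0.5 -1.5 -0.5  0.8 -0.9 -2.2 -0.9 -0.2  0.3
  1.4  0.3 -1.2]
[-0.0001  0.0014  0.0186 -0.0004] [-0.7  0.8  1.2  0.8  1.1 -1.4 -1.5 -1.4  0.8 -1.2 -2.3 -1.2 -0.1  1.5
  1.2  1.5]
```

Call:
servo_tool(increments=[{"dx": 20, "dy": -35, "dz": 0, "rx": 0, "ry": 0, "rz": 4}, {"dx": 39, "dy": -70, "dz": 0, "rx": 0, "ry": 0, "rz": 8}, {"dx": 59, "dy": -105, "dz": 0, "rx": 0, "ry": 0, "rz": 12}, {"dx": 78, "dy": -140, "dz": 0, "rx": 0, "ry": 0, "rz": 16}, {"dx": 98, "dy": -175, "dz": 5, "rx": 0, "ry": 0, "rz": 20}, {"dx": 117, "dy": -211, "dz": 15, "rx": 0, "ry": 0, "rz": 22}, {"dx": 117, "dy": -211, "dz": 23, "rx": 0, "ry": 0, "rz": 22}, {"dx": 117, "dy": -211, "dz": 23, "rx": 0, "ry": 0, "rz": 22}])

```text
time: 14.23
tool_pos: [0.544, -0.0558, 0.1374]
tool_rot: [-0.001, 0.998, -0.063, -0.002]
wrist_force: [-1.6, -0.8, -0.9]
gripper_width: 0.0358
```

```bash
python3 rackpt.py 0 -.094 .12
```

```text
[ 0.54580881 -0.05892564  0.12      ]
t 14.23 [ 0.544  -0.0558  0.1374] toolx [ 0.992 -0.126 -0.004] toolz [-0.003  0.002 -1.   ] F [-1.6 -0.8 -0.9] w 0.0358
t 14.23 inc mm [ 2.2  2.9 17.4] rot [-0.08  0.21  0.56]  |d| 17.8
```

Call:
servo_tool(increments=[{"dx": 2.2, "dy": 2.9, "dz": 10, "rx": 0, "ry": 0.2, "rz": 0.5}, {"dx": 2.2, "dy": 2.9, "dz": 17, "rx": 0, "ry": 0.2, "rz": 0.5}, {"dx": 2.2, "dy": 2.9, "dz": 17, "rx": 0, "ry": 0.2, "rz": 0.5}, {"dx": 2.2, "dy": 2.9, "dz": 17, "rx": 0, "ry": 0.2, "rz": 0.5}])

```text
time: 14.57
tool_pos: [0.5449, -0.0604, 0.1193]
tool_rot: [-0.001, 0.998, -0.069, -0.001]
wrist_force: [-0.4, 0.1, -1.6]
gripper_width: 0.0353
```

```bash
python3 rackpt.py 0 -.094 .08; python3 look.py w14 r; python3 - <<'E'
from h import *
im=cv2.imread("pics/w14.png")
cv2.imwrite("pics/w14_c.png",cv2.resize(im[120:265,130:385],None,fx=3.1,fy=3.1,interpolation=cv2.INTER_CUBIC))
im2=arm.read_camera("side"); cv2.imwrite("pics/side2.png",im2[:,:,::-1])
im2=cv2.imread("pics/side2.png");cv2.imwrite("pics/side2_c.png",cv2.resize(im2[100:240,190:330],None,fx=4,fy=4,interpolation=cv2.INTER_CUBIC))
E
```

```text
[ 0.54580881 -0.05892564  0.08      ]
t 14.57 [ 0.5449 -0.0604  0.1193] toolx [ 0.99  -0.138 -0.002] toolz [-0.002  0.002 -1.   ] F [-0.4  0.1 -1.6] w 0.0353
t 14.57 inc mm [ 0.8 -1.5 39.3] rot [-0.08  0.12 -0.09]  |d| 39.4
t 14.57 [ 0.5449 -0.0604  0.1193] toolx [ 0.99  -0.138 -0.002] toolz [-0.002  0.002 -1.   ] F [-0.4  0.1 -1.6] w 0.0353
```

View pics/w14_c.png

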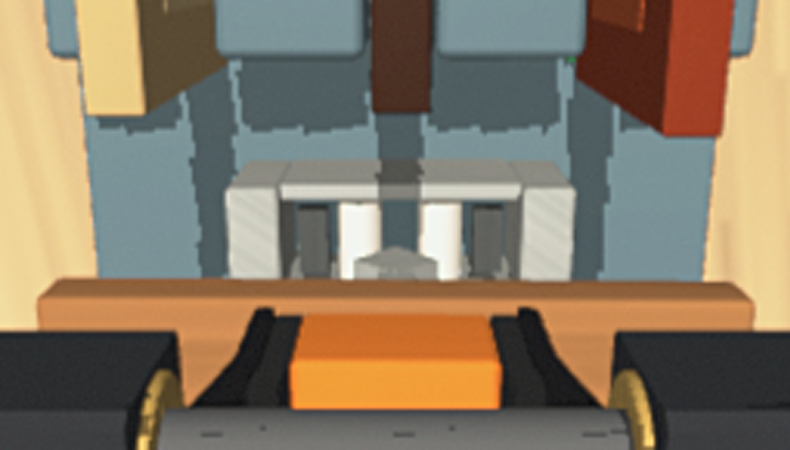

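View pics/side2_c.png

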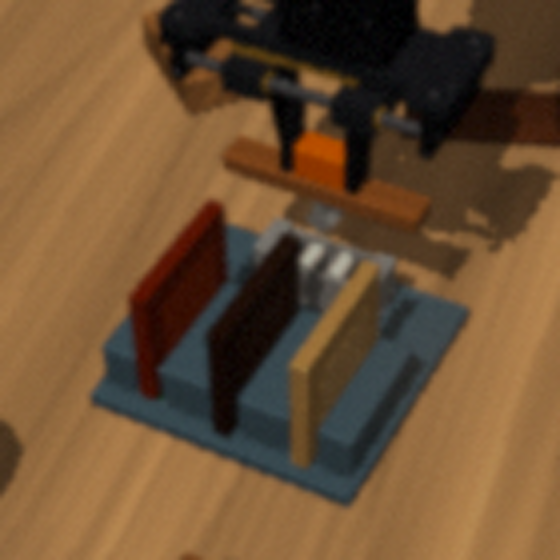

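View pics/w14_v.png

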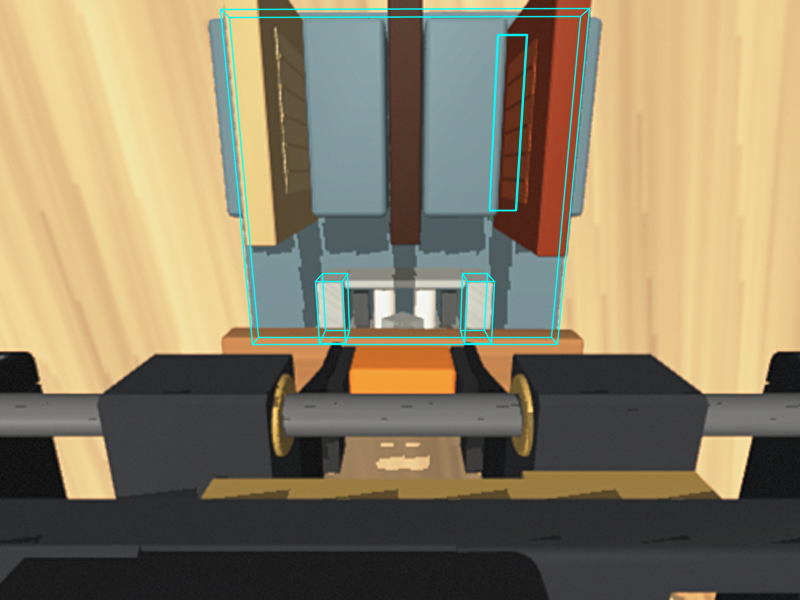

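Call:
servo_tool(increments=[{"dx": 1, "dy": -1.5, "dz": 6, "rx": 0, "ry": 0, "rz": 0}, {"dx": 1, "dy": -1.5, "dz": 13, "rx": 0, "ry": 0, "rz": 0}, {"dx": 1, "dy": -1.5, "dz": 20, "rx": 0, "ry": 0, "rz": 0}, {"dx": 1, "dy": -1.5, "dz": 25, "rx": 0, "ry": 0, "rz": 0}, {"dx": 1, "dy": -1.5, "dz": 29, "rx": 0, "ry": 0, "rz": 0}, {"dx": 1, "dy": -1.5, "dz": 31, "rx": 0, "ry": 0, "rz": 0}, {"dx": 1, "dy": -1.5, "dz": 31, "rx": 0, "ry": 0, "rz": 0}])

```text
time: 15.25
tool_pos: [0.5466, -0.0584, 0.0888]
tool_rot: [-0.001, 0.998, -0.068, -0.0]
wrist_force: [1.0, -0.8, -1.4]
gripper_width: 0.0359
```

```bash
python3 rackpt.py 0 -.094 .08; python3 look.py w15 r; python3 - <<'E'
from h import *
im=cv2.imread("pics/w15.png")
cv2.imwrite("pics/w15_c.png",cv2.resize(im[120:265,130:385],None,fx=3.1,fy=3.1,interpolation=cv2.INTER_CUBIC))
E
```

```text
[ 0.54580881 -0.05892564  0.08      ]
t 15.25 [ 0.5466 -0.0584  0.0888] toolx [ 0.991 -0.137 -0.001] toolz [-0.001  0.002 -1.   ] F [ 1.  -0.8 -1.4] w 0.0359
t 15.25 inc mm [-0.7  0.6  8.8] rot [-0.09  0.06 -0.03]  |d| 8.9
t 15.25 [ 0.5466 -0.0584  0.0888] toolx [ 0.991 -0.137 -0.001] toolz [-0.001  0.002 -1.   ] F [ 1.  -0.8 -1.4] w 0.0359
```

View pics/w15_c.png

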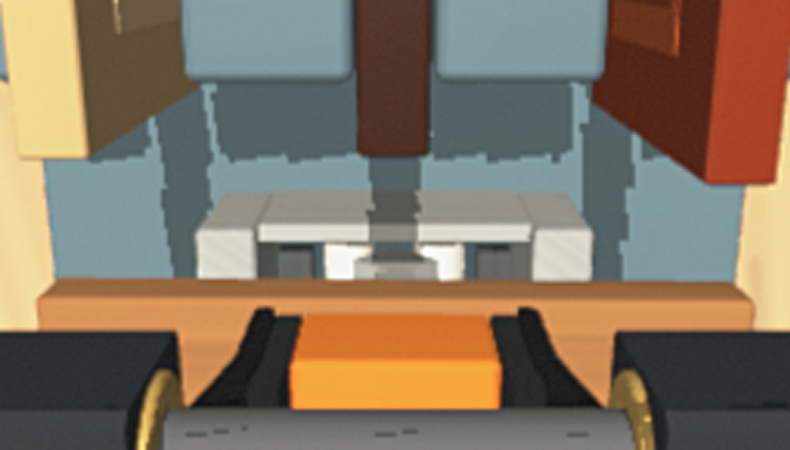

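Call:
servo_tool(increments=[{"dx": -0.4, "dy": 0.3, "dz": 2, "rx": 0, "ry": 0, "rz": 0}, {"dx": -0.4, "dy": 0.3, "dz": 4, "rx": 0, "ry": 0, "rz": 0}, {"dx": -0.4, "dy": 0.3, "dz": 6, "rx": 0, "ry": 0, "rz": 0}, {"dx": -0.4, "dy": 0.3, "dz": 7, "rx": 0, "ry": 0, "rz": 0}, {"dx": -0.4, "dy": 0.3, "dz": 8, "rx": 0, "ry": 0, "rz": 0}, {"dx": -0.4, "dy": 0.3, "dz": 8, "rx": 0, "ry": 0, "rz": 0}])

```text
time: 15.8
tool_pos: [0.5467, -0.0587, 0.0818]
tool_rot: [-0.001, 0.998, -0.068, 0.0]
wrist_force: [-1.4, 0.2, 2.7]
gripper_width: 0.0362
```

Call:
servo_tool(increments=[{"dx": 0, "dy": 0, "dz": 1, "rx": 0, "ry": 0, "rz": 0}, {"dx": 0, "dy": 0, "dz": 2, "rx": 0, "ry": 0, "rz": 0}, {"dx": 0, "dy": 0, "dz": 2, "rx": 0, "ry": 0, "rz": 0}])

```text
time: 16.05
tool_pos: [0.5473, -0.0588, 0.0808]
tool_rot: [-0.0, 0.998, -0.068, 0.001]
wrist_force: [-2.6, -0.8, 7.0]
gripper_width: 0.0357
```

Call:
servo_tool(increments=[{"dx": -0.5, "dy": 0, "dz": 2, "rx": 0, "ry": 0, "rz": 0}, {"dx": -0.5, "dy": 0, "dz": 3, "rx": 0, "ry": 0, "rz": 0}, {"dx": -0.5, "dy": 0, "dz": 3, "rx": 0, "ry": 0, "rz": 0}])

```text
time: 16.3
tool_pos: [0.5476, -0.0588, 0.0794]
tool_rot: [0.0, 0.998, -0.068, 0.001]
wrist_force: [-3.4, 0.5, 10.3]
gripper_width: 0.0358
```

Call:
servo_tool(increments=[{"dx": -0.5, "dy": 0, "dz": 3, "rx": 0, "ry": 0, "rz": 0}, {"dx": -0.5, "dy": 0, "dz": 4, "rx": 0, "ry": 0, "rz": 0}, {"dx": -0.5, "dy": 0, "dz": 4, "rx": 0, "ry": 0, "rz": 0}])

```text
time: 16.55
tool_pos: [0.547, -0.0587, 0.0759]
tool_rot: [0.0, 0.998, -0.068, 0.001]
wrist_force: [-1.9, -0.3, 2.0]
gripper_width: 0.0356
```

```bash
python3 rackpt.py 0 -.094 .066
```

```text
[ 0.54580881 -0.05892564  0.066     ]
t 16.55 [ 0.547  -0.0587  0.0759] toolx [ 0.991 -0.137  0.002] toolz [ 0.002 -0.001 -1.   ] F [-1.9 -0.3  2. ] w 0.0356
t 16.55 inc mm [-1.2  0.4  9.9] rot [ 0.04 -0.14 -0.03]  |d| 10.0
```

Call:
servo_tool(increments=[{"dx": -0.5, "dy": 0, "dz": 3, "rx": 0, "ry": 0, "rz": 0}, {"dx": -0.5, "dy": 0, "dz": 5, "rx": 0, "ry": 0, "rz": 0}, {"dx": -0.5, "dy": 0, "dz": 7, "rx": 0, "ry": 0, "rz": 0}, {"dx": -0.5, "dy": 0, "dz": 8, "rx": 0, "ry": 0, "rz": 0}, {"dx": -0.5, "dy": 0, "dz": 8, "rx": 0, "ry": 0, "rz": 0}])

```text
time: 16.97
tool_pos: [0.5464, -0.0586, 0.0675]
tool_rot: [0.0, 0.998, -0.068, 0.001]
wrist_force: [-1.1, -0.0, -3.3]
gripper_width: 0.0357
```

Call:
servo_tool(increments=[{"dx": 0, "dy": 0, "dz": 1, "rx": 0, "ry": 0, "rz": 0}, {"dx": 0, "dy": 0, "dz": 2, "rx": 0, "ry": 0, "rz": 0}, {"dx": 0, "dy": 0, "dz": 2, "rx": 0, "ry": 0, "rz": 0}])

```text
time: 17.22
tool_pos: [0.5466, -0.0585, 0.0664]
tool_rot: [0.0, 0.998, -0.068, 0.001]
wrist_force: [-2.5, 0.4, 4.2]
gripper_width: 0.0354
```

Call:
servo_tool(increments=[{"dx": 0, "dy": 0, "dz": 2, "rx": 0, "ry": 0, "rz": 0}, {"dx": 0, "dy": 0, "dz": 3.5, "rx": 0, "ry": 0, "rz": 0}, {"dx": 0, "dy": 0, "dz": 3.5, "rx": 0, "ry": 0, "rz": 0}])

```text
time: 17.47
tool_pos: [0.5466, -0.0585, 0.0662]
tool_rot: [0.002, 0.998, -0.068, 0.0]
wrist_force: [-10.3, 0.6, 23.0]
gripper_width: 0.0354
```

```bash
python3 look.py w16 r
```

```text
t 17.47 [ 0.5466 -0.0585  0.0662] toolx [ 0.991 -0.137  0.001] toolz [ 0.    -0.003 -1.   ] F [-10.3   0.6  23. ] w 0.0354
```

View pics/w16_v.png

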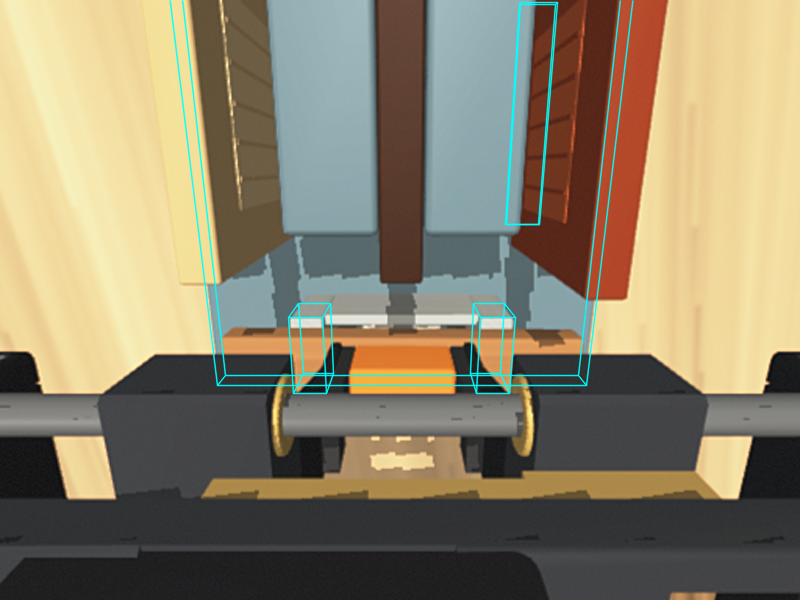

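Call:
servo_tool(increments=[{"dx": -0.6, "dy": 0, "dz": 2.4, "rx": 0, "ry": 0, "rz": 0}, {"dx": -0.6, "dy": 0, "dz": 2.4, "rx": 0, "ry": 0, "rz": 0}, {"dx": -0.6, "dy": 0, "dz": 2.4, "rx": 0, "ry": 0, "rz": 0}, {"dx": -0.6, "dy": 0, "dz": 2.4, "rx": 0, "ry": 0, "rz": 0}, {"dx": -0.6, "dy": 0, "dz": 2.4, "rx": 0, "ry": 0, "rz": 0}, {"dx": -0.6, "dy": 0, "dz": 2.4, "rx": 0, "ry": 0, "rz": 0}])

```text
time: 18.02
tool_pos: [0.5466, -0.0585, 0.0663]
tool_rot: [0.002, 0.998, -0.069, 0.001]
wrist_force: [-5.9, 0.8, 15.1]
gripper_width: 0.0357
```

Call:
servo_tool(increments=[{"dx": -0.6, "dy": 0, "dz": 2.4, "rx": 0, "ry": 0, "rz": 0}, {"dx": -0.6, "dy": 0, "dz": 2.4, "rx": 0, "ry": 0, "rz": 0}, {"dx": -0.6, "dy": 0, "dz": 2.4, "rx": 0, "ry": 0, "rz": 0}, {"dx": -0.6, "dy": 0, "dz": 2.4, "rx": 0, "ry": 0, "rz": 0}, {"dx": -0.6, "dy": 0, "dz": 2.4, "rx": 0, "ry": 0, "rz": 0}, {"dx": -0.6, "dy": 0, "dz": 2.4, "rx": 0, "ry": 0, "rz": 0}, {"dx": -0.6, "dy": 0, "dz": 2.4, "rx": 0, "ry": 0, "rz": 0}, {"dx": -0.6, "dy": 0, "dz": 2.4, "rx": 0, "ry": 0, "rz": 0}])

```text
time: 18.68
tool_pos: [0.5467, -0.0585, 0.0663]
tool_rot: [0.003, 0.998, -0.069, 0.001]
wrist_force: [-5.5, -1.0, 15.2]
gripper_width: 0.0357
```

Call:
servo_tool(increments=[{"dx": -0.6, "dy": 0, "dz": 2.4, "rx": 0, "ry": 0, "rz": 0}, {"dx": -0.6, "dy": 0, "dz": 2.4, "rx": 0, "ry": 0, "rz": 0}, {"dx": -0.6, "dy": 0, "dz": 2.4, "rx": 0, "ry": 0, "rz": 0}, {"dx": -0.6, "dy": 0, "dz": 2.4, "rx": 0, "ry": 0, "rz": 0}, {"dx": -0.6, "dy": 0, "dz": 2.4, "rx": 0, "ry": 0, "rz": 0}, {"dx": -0.6, "dy": 0, "dz": 2.4, "rx": 0, "ry": 0, "rz": 0}, {"dx": -0.6, "dy": 0, "dz": 2.4, "rx": 0, "ry": 0, "rz": 0}, {"dx": -0.6, "dy": 0, "dz": 2.4, "rx": 0, "ry": 0, "rz": 0}])

```text
time: 19.35
tool_pos: [0.5466, -0.0585, 0.0664]
tool_rot: [0.004, 0.998, -0.069, 0.001]
wrist_force: [-5.6, 0.6, 14.9]
gripper_width: 0.0361
```

```bash
python3 - <<'E'
from h import *
im2=arm.read_camera("side"); cv2.imwrite("pics/side3.png",im2[:,:,::-1]); im2=im2[:,:,::-1]
cv2.imwrite("pics/side3_c.png",cv2.resize(im2[100:240,190:330],None,fx=4,fy=4,interpolation=cv2.INTER_CUBIC)); pose()
E
```

```text
t 19.40 [ 0.5466 -0.0585  0.0663] toolx [ 0.991 -0.137  0.003] toolz [ 0.002 -0.008 -1.   ] F [-4.7  0.1 14.3] w 0.0357
```

View pics/side3_c.png

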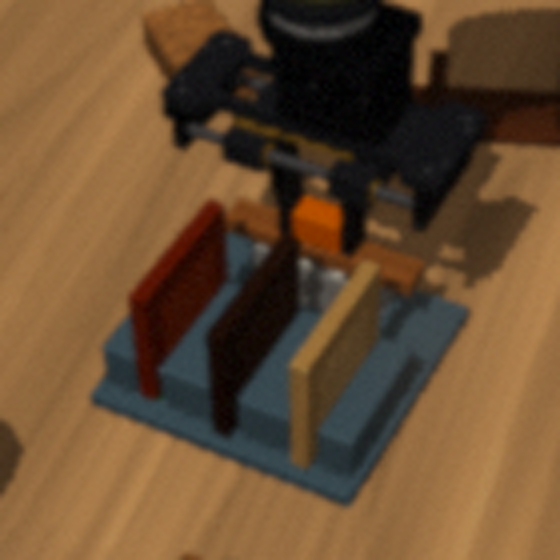

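```bash
python3 - <<'E'
from h import *
print(arm.job_done()); pose()
E
```

```text
the job is handed in; nothing more can be done
None
the job is handed in; nothing more can be done
```

I racked the red panel and snapped the keeper home, then handed the job in at about 19.4 s with the gripper still pressing the keeper down. No verdict is reported, so what follows rests on my own checks.

- **Red panel:** I lowered it until it touched with the tool tip 68 mm up, where I expected the green strip. I pressed lightly (11 N), eased off and opened the fingers. The pictures after that show it upright and centred in the slot, untouched.
- **Keeper:** I gripped it by the orange tab and pressed it in. The force rose to about 10 N, then fell away suddenly as the rollers snapped over. It landed with the tool at 66.4 mm, which matches flush on the seats.
- **Pressing:** I held it for nearly 2 s, first at 23 N for a moment and then at about 15 N. The last reading before hand-in was 14.3 N down with about 5 N sideways, and the grip was 35.7 mm wide.
- **Bystanders:** the last side picture shows the dark and pale panels standing as before. I did not re-measure the tin and cork block, but nothing was moved near them.

**Disagreements:**
- My measurements of the keeper's position along y in the grip differ by about 3 mm, against a 7 mm limit.
- The green strip lies about 5 mm along the slot from where the rack fit put it. I allowed for most of that, against a 22 mm limit.
- The tool tilted by just under half a degree while pressing.

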